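# Gauge the guide bars and clip them into the label rack

### The job

Zero the comparator on the master block: slide the block from its cork mat under the sprung tip, let go of it there, and turn the dial's black knob until its white mark lines up with the needle. Then gauge each guide bar in turn the same way, the robot's leftmost bar first, letting it lie free under the tip: lay bars that read zero side by side lengthways on the rack plate, and bars that read clearly high flat in the cardboard tray. Put the master back flat on its cork mat, snap the yellow retainer bar home into the rack's two clips across the good bars without forcing it further, and leave the knob zeroed and the bystanding things alone.

Things in the scene. Friction and masses are not known exactly. Their poses are not given: they have to be found in the camera images.
- comparator: fixed bench comparator: steel base 64 mm wide, its flat top (anvil) 20 mm above the table, from 170 mm before to 90 mm behind the tip; post behind; head 50 mm wide, underside 98 mm up, from 22 mm before the tip back. Origin: on the table below the tip; -x points out of the mouth, to the robot. Insert things lengthways along +x, gripped 30 mm behind their centre, till their end is 25 mm past the tip
- anvil (a point): point on the anvil's top straight below the tip; axes as the comparator
- plunger: sprung plunger, polished ball tip of 18 mm radius; slides up when a bar end is pushed under it along the anvil (spring 1.5 to 3 N, 3 to 9 N sideways to push in). Origin: lowest point of the tip, 27 mm above the anvil when free, 30 mm on the master or a good bar, 35 mm on a faulty bar; travel 14 mm
- needle (a joint): angle of the black dial needle on top of the head, rad, clockwise from above, 0 with the tip free (pointing along the comparator's -x); 0.16 rad for each mm that the tip is lifted: about 0.45 on a 30 mm thick thing, about 1.25 on a 35 mm one
- bezel (a joint): angle of the knob with the white zero mark, rad, on the same scale and axis as the needle: zeroed when it equals the needle's reading on the master (0.2 rad either way is allowed). Range -1.0 to 1.6, stays where left (0.04 N m friction)
- bezel_grip (a point): centre of the black knob's grip bar on top of the dial, 161 mm above the table and 35 mm behind the tip: 42 mm long (x axis of this point, the white mark at its -x end), 14 mm wide (y), its top 11 mm above this point and the dial face 29 mm below it. Turns with the knob
- master_center (a point): centre, half-way up, of the master block: steel, 160 mm long (x), 36 mm wide (y), 30 mm thick, 0.4 kg, three dark round marks on top. Starts on the cork mat
- mat: cork mat, fixed, 190 (x) x 70 (y) x 4 mm, the master's home. Origin: centre of its underside
- bar_1_center (a point): white plastic guide bar, 160 mm long (x), 36 mm wide (y), 30 mm thick (z); one of the bars may be faulty, 35 mm thick but of the same looks: gauge each to know. 0.19 kg. This point is its centre, half-way up. Starts flat on the table at the robot's left, pointing roughly along world x. The leftmost slot (seen by the robot)
- bar_2_center (a point): white plastic guide bar, 160 mm long (x), 36 mm wide (y), 30 mm thick (z); one of the bars may be faulty, 35 mm thick but of the same looks: gauge each to know. 0.19 kg. This point is its centre, half-way up. Starts flat on the table at the robot's left, pointing roughly along world x. The middle slot
- bar_3_center (a point): white plastic guide bar, 160 mm long (x), 36 mm wide (y), 30 mm thick (z); one of the bars may be faulty, 35 mm thick but of the same looks: gauge each to know. 0.19 kg. This point is its centre, half-way up. Starts flat on the table at the robot's left, pointing roughly along world x. The right-hand slot, nearest the comparator
- reject: shallow cardboard tray for faulty bars, fixed, outside 115 (x) x 200 (y) x 15 mm, walls and floor 4 mm; a bar lies in it along the tray's y. Origin: centre of its underside
- rack: fixed rack: aluminium plate 196 (x) x 238 (y) mm, top 6 mm above the table; lips 18 mm high at x = -96 and 96 mm. Good bars lie on it along x, centred fore and aft, 40 mm either side of the middle (two at most). Blue snap clips 80 mm high at y = -103 and 103 mm, support posts 39 mm high at y = -83 and 83 mm. Origin: centre of its underside
- rack_floor (a point): middle of the rack plate's top, axes as the rack
- rack_seat (a point): where the retainer's axis lies when it is home: middle between the clips, 48 mm above the table; axes as the rack
- retainer_axis (a point): centre of the retainer, on its axis, 9 mm above its underside. Along y: square middle 18 x 18 x 178 mm, round ends 16 mm thick, 232 mm in all; 0.14 kg. Goes in from straight above, along the rack's y: ends meet sprung rollers 20 mm above home, must be pushed past a peak of about 16 N 18 to 10 mm above home, then go in freely and rest on the posts, 3 mm above good bars; a faulty bar blocks it
- retainer_handle (a point): centre of the upright black handle block in the middle of the retainer, 20 mm above its axis: 18 mm thick (x), 42 mm long (y), its top 12 mm above this point
- retainer: the yellow retainer bar; origin at the centre of its underside, z up, y along the bar
- spray: black spray bottle, bystander, leave alone
- scraper: scraper with a wooden handle, bystander, leave alone
- roll: label roll lying flat, bystander, leave alone
- notepad: yellow pad of notes, bystander, leave alone
Mind the look-alikes: they are no part of the job. What is shaped like the part that bears bar_1_center but pink is not meant.

How it is judged:
By the outcome, as a careful person would: the job done as asked, in the order asked, and still so for the second after the job is handed in, with the robot touching nothing.
Of bar_1, bar_2, bar_3 only 2 to 3 are there at a start; the rules pass over those that are not, and their reading is None.
At some moment in a run one of master, retainer may be knocked a few centimetres aside while the robot is not near it.
Once in a run the grip may slacken for a moment while it holds something.
It also fails if it takes over 210 s, if anything falls off the work surface, if the arm or the gripper's body presses on something with over 40 N, if the wrist force passes 120 N, or if a joint passes its speed limit or range.

### The arm

A 6-joint arm with a two-finger parallel gripper is mounted at the origin on the work surface. World frame = base frame: x ahead of the robot, y to its left, z up, the work surface at z = 0. Lengths are in mm, angles in rad, forces in N, time in s.
With the tool pointing down it reaches from about 350 to 875 mm from the base axis. Payload 4.2 kg.
Tool frame: the origin (TCP) lies at the very end of the fingers, on their centre line; the grasp point (between the pads) lies 19 mm behind it; z points along the fingers, y is the line along which they close (so a half turn about z gives the same grasp; the last joint's range is limited). The gripper opens to 85 mm and grips with 20 to 120 N. Pads are 22 mm wide; open, the fingers measure 114 mm over their backs; the gripper's body (76 mm by 85 mm) begins 54 mm behind the grasp point. The pads swing forward as they close: fully open they stand 13 mm farther back than shut.
Start: joints at [1.6, 0.385, 0.008, 0, -1.194, -0.259], TCP at [142.333, 608.556, 201.212] pointing down, gripper open.
Joint ranges: [-3.14, 3.14], [-1.21, 2.06], [-1.07, 1.41], [-3.16, 2.05], [-2.99, -0.16], [-3.1, 3.1]. Speed limits (rad/s): [2.79, 2.79, 3.14, 3.14, 3.14, 3.14].

### API

Orientations are given as a unit quaternion [x, y, z, w].
In Python, from bench import arm, optics gives the robot as it stands. The module is installed in compiled form; this text tells all that it offers.
- The arm moves only by the tool step_arm, never from a script. Its argument "motion" is a list of rows, each an object with "dr": the turn, a rotation vector about the tool's x, y, z in units of 8 degrees (1.0 is 8 degrees), a list of three; "slide": the shift along the tool's x, y, z in mm, a list of three; "jaw": the finger opening in mm, from 0 to 85.4. A call has exactly 8 rows; each row is the pose to reach, as a shift and turn from the pose commanded when the call began, along the tool's axes at that moment; what a row does not reach only later rows make up. A row lasts 1/8 s, in which the tool goes at most 62.5 mm and 10.7 degrees, less where a joint would pass 70% of its speed; a pose out of reach is approached as far as the arm can. A call with a gripper value outside its range is refused whole. The fingers move at their own pace and stop on an object; the grip force is fixed at half the most. Time passes only in rows, so rows that repeat a pose let the fingers close, or fill a call up. It gives the time, the measured TCP pose, the force, the opening and the grip force at its end, in the units of the state.
- arm.read_state(): the state, without advancing time (a new reading comes with each control period).
- optics.get_image(name): name is "scene" or "top" or "wrist"; returns the picture (420x560x3 uint8, blue, green, red); there is no depth.
- optics.camera_info(name): a dict with "camera_matrix" (3x3 intrinsics, pixels), "view" (4x4, takes a point from world to camera coordinates); the wrist camera has in their place "T_tool_cam" (4x4, takes a point from camera to tool coordinates, whose origin is the TCP and whose axes are the flange's). Camera axes: x right, y up, looking along -z (the intrinsics and any distortion apply to the point x, -y, -z); pixel columns grow to the right and rows downward; lengths in mm; the calibration is good to about 2 mm. The wrist camera is an equidistant fisheye: a pixel r from the principal point sees the ray r / f radians off the axis. A picture is of the moment at which its call begins: read the wrist's pose just before it. camera_info takes no time and is no camera call.
- arm.job_done(): hands the job in; it is judged then, once.
The state is a dict: "clock": time; "joints": joint angles; "joint_vel": joint speeds; "joint_efforts": joint torques, N m; "position": TCP position; "ee_rot": TCP orientation; "contact_force": force on the tool from outside, world axes, zero at the start; "wrist_torque": the same for the moment, N m; "gripper_width": finger opening in mm; "grasp_force": force on a finger pad.
Only numpy, scipy, OpenCV 4.12 (cv2) and the standard library are available. Lean on these libraries where they do the work, as an engineer would, in place of code of your own. Each camera call takes 0.05 s, during which the arm holds its last target. There are 200 camera calls.

## Working session

There is one attempt and no reset: what is moved stays moved. The work goes in short steps, Python scripts to look and compute and a tool call to move; the robot and the scene stay as the last step left them, time stands still between calls to the robot, and variables do not carry over. Pictures are saved under pics/ and viewed, at most 14 in all, crops included, and the job is handed in when it is done.

Besides the shell and the picture viewer there is one more tool, called by a JSON object that holds its "fn" and its "kwargs". step_arm: Moves the arm, as the interface text tells. Its arguments: {"type":"object","properties":{"motion":{"type":"array","items":{"type":"object","properties":{"dr":{"type":"array","items":{"type":"number"}},"slide":{"type":"array","items":{"type":"number"}},"jaw":{"type":"number"}}}}},"required":["motion"]}

```bash
mkdir -p pics
cat > h.py <<'E'
import numpy as np, cv2
from scipy.spatial.transform import Rotation as R
from bench import arm, optics
def grab(n,f=None):
    s=arm.read_state(); im=optics.get_image(n)
    if f: cv2.imwrite('pics/'+f,im)
    return im,s
def ray(n,uv,s=None):
    c=optics.camera_info(n); K=np.array(c['camera_matrix']); 
    x=(uv[0]-K[0,2])/K[0,0]; y=(uv[1]-K[1,2])/K[1,1]
    if n=='wrist':
        r=np.hypot(x,y); k=np.sin(r)/max(r,1e-9); d=np.array([x*k,-y*k,-np.cos(r)])
        T=np.array(c['T_tool_cam']); W=np.eye(4); W[:3,:3]=R.from_quat(s['ee_rot']).as_matrix(); W[:3,3]=s['position']
        M=W@T
    else:
        D=c.get('distortion'); 
        d=np.array([x,-y,-1]); M=np.linalg.inv(np.array(c['view']))
    return M[:3,3],M[:3,:3]@d
def at(n,uv,z,s=None):
    o,d=ray(n,uv,s); return o+d*(z-o[2])/d[2]
def proj(n,p):
    c=optics.camera_info(n); K=np.array(c['camera_matrix']); q=np.array(c['view'])@np.r_[p,1]
    return K[0,2]+K[0,0]*q[0]/-q[2],K[1,2]+K[1,1]*(-q[1])/-q[2]
def st():
    s=arm.read_state(); return s
E
python3 - <<'E'
from h import *
for n in ('scene','top','wrist'):
    im,s=grab(n,n+'0.png'); print(n,optics.camera_info(n))
print(s)
E
```

```text
scene {'camera_matrix': array([[494.53001613,   0.        , 283.52814706],
       [  0.        , 494.53001613, 208.00375064],
       [  0.        ,   0.        ,   1.        ]]), 'view': array([[-7.87094276e-01,  6.16801830e-01, -6.17282119e-03,
         4.02404521e+02],
       [-3.87730365e-01, -4.86945963e-01,  7.82654964e-01,
         1.14094198e+02],
       [ 4.79737184e-01,  6.18416632e-01,  6.22425179e-01,
        -1.91800877e+03],
       [ 0.00000000e+00,  0.00000000e+00,  0.00000000e+00,
         1.00000000e+00]])}
top {'camera_matrix': array([[453.31812437,   0.        , 280.1170066 ],
       [  0.        , 453.31812437, 205.58733349],
       [  0.        ,   0.        ,   1.        ]]), 'view': array([[-6.88306679e-02, -9.97619618e-01, -4.17568729e-03,
         3.70842381e+01],
       [ 9.76830984e-01, -6.82453727e-02,  2.02839341e-01,
        -5.32745066e+02],
       [-2.02641477e-01,  9.88262655e-03,  9.79203128e-01,
        -1.45340931e+03],
       [ 0.00000000e+00,  0.00000000e+00,  0.00000000e+00,
         1.00000000e+00]])}
wrist {'camera_matrix': array([[325.1922621 
[... 510 characters left out ...]
nts': array([ 1.59957643e+00,  3.85481318e-01,  6.74006397e-03, -4.31521590e-04,
       -1.19398184e+00, -2.58625213e-01]), 'joint_vel': array([ 0.00024356, -0.00158407,  0.00531251,  0.00112248,  0.0005291 ,
       -0.00084113]), 'joint_efforts': array([-1.60452928e-04, -3.93318415e+01,  1.88930869e+01,  4.19785157e+00,
       -2.54712308e-03,  4.71419511e-06]), 'position': array([142.23146501, 608.00026972, 200.22175975]), 'ee_rot': array([ 9.93394058e-01, -1.14748761e-01, -6.05151880e-05,  9.82171129e-04]), 'contact_force': array([ 0.16493627, -0.81901823,  0.40445412]), 'wrist_torque': array([ 0.06579181, -0.00521217, -0.00345212]), 'grasp_force': 0.0, 'gripper_width': 85.22980723190176}
```

View pics/top0.png

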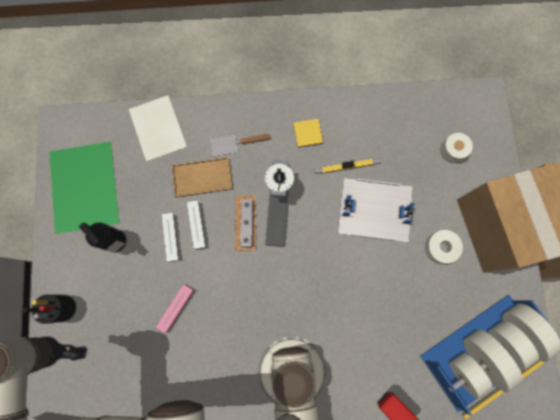

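View pics/scene0.png

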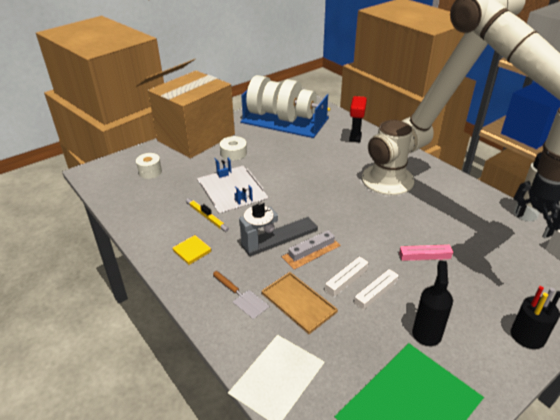

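Run:
```python
from h import *
im=cv2.imread('pics/top0.png'); hsv=cv2.cvtColor(im,cv2.COLOR_BGR2HSV)
def rect(name,lo,hi,roi,z):
    x0,y0,x1,y1=roi; m=cv2.inRange(hsv,lo,hi); k=np.zeros_like(m); k[y0:y1,x0:x1]=m[y0:y1,x0:x1]
    cs,_=cv2.findContours(k,cv2.RETR_EXTERNAL,cv2.CHAIN_APPROX_NONE); c=max(cs,key=cv2.contourArea)
    P=np.array([at('top',p[0],z)[:2] for p in c],np.float32); r=cv2.minAreaRect(P); M=P.mean(0)
    (cx,cy),(w,h),a=r
    if w<h: w,h,a=h,w,a+90
    print(name,np.round((cx,cy),1),np.round((w,h)),'long axis deg',round((a+90)%180-90,1),len(c))
rect('barL',(0,0,190),(180,40,255),(155,205,182,270),30)
rect('barM',(0,0,190),(180,40,255),(184,195,210,255),30)
rect('mat',(5,80,60),(20,255,255),(230,190,262,258),4)
rect('tray',(5,80,60),(25,255,255),(168,150,238,202),15)
rect('rack',(0,0,170),(180,60,255),(330,170,425,250),6)
rect('ret',(20,120,100),(32,255,255),(310,150,390,180),18)
rect('base',(0,0,40),(180,80,85),(264,195,292,250),20)
rect('master',(0,0,130),(180,50,255),(236,190,258,255),34)
c=im[130:260,150:430]; cv2.imwrite('pics/c1.png',cv2.resize(c,None,fx=2.85,fy=2.85,interpolation=cv2.INTER_CUBIC))
```

```text
barL [460.7 377.6] [158.  35.] long axis deg 5.0 109
barM [496.9 289.3] [159.  35.] long axis deg 6.7 107
mat [496.5 123.2] [188.  68.] long axis deg -2.8 142
tray [663.6 263.8] [198. 115.] long axis deg -85.5 170
rack [ 508.9 -324.9] [240. 201.] long axis deg 78.7 346
ret [ 661.5 -190.7] [69. 19.] long axis deg -85.6 45
base [562.4  -1.3] [62. 31.] long axis deg 86.0 42
master [489.5 117.9] [160.  34.] long axis deg -3.2 108
```

View pics/c1.png

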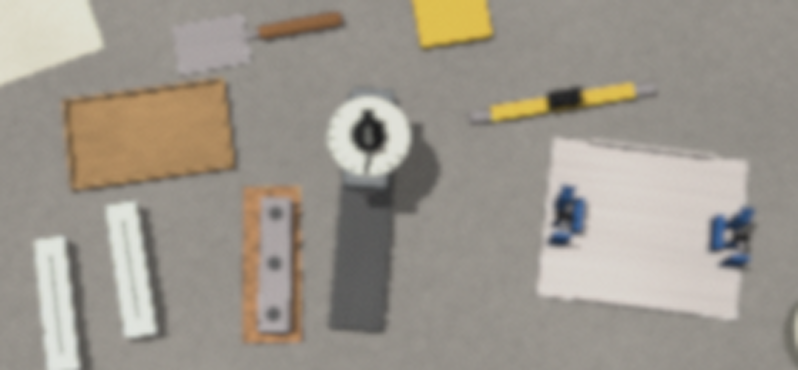

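Top picture: two bars at (170,237) and (196,225), master on mat (246,222), comparator (279,180), tray (202,177), retainer (348,166), rack (376,210). White bars are the ones to gauge; the pink one (175,308) is a look-alike. Move for a nearer look.

{"fn": "step_arm", "kwargs": {"motion": [{"slide": [0, 0, -60], "dr": [0, 0, 0], "jaw": 85}, {"slide": [40, 40, -100], "dr": [0, 0, -0.8], "jaw": 85}, {"slide": [85, 80, -130], "dr": [0, 0, -1.65], "jaw": 85}, {"slide": [130, 120, -130], "dr": [0, 0, -1.65], "jaw": 85}, {"slide": [175, 160, -130], "dr": [0, 0, -1.65], "jaw": 85}, {"slide": [220, 200, -130], "dr": [0, 0, -1.65], "jaw": 85}, {"slide": [265, 240, -130], "dr": [0, 0, -1.65], "jaw": 85}, {"slide": [310, 280, -130], "dr": [0, 0, -1.65], "jaw": 85}]}}

```text
clock: 1.15
position: [381.0, 263.4, 331.2]
ee_rot: [1.0, 0.001, 0.0, -0.0]
contact_force: [1.1, 0.9, -0.8]
gripper_width: 85.3
grasp_force: 0.0
```

```bash
cat >> h.py <<'E'
def yaw(s):
    x=R.from_quat(s['ee_rot']).as_matrix()[:,0]; return np.degrees(np.arctan2(x[1],x[0]))
def go(x,y,z,yw=None):
    s=arm.read_state(); M=R.from_quat(s['ee_rot']).as_matrix()
    w=yaw(s); yw=w if yw is None else yw
    T=R.from_euler('z',yw,degrees=True)*R.from_quat([1,0,0,0])
    rv=(R.from_matrix(M).inv()*T).as_rotvec(degrees=True)/8
    print('-> slide',np.round(M.T@(np.array([x,y,z])-s['position']),1),'dr',np.round(rv,2))
def say():
    s=arm.read_state(); print('t',round(s['clock'],2),'pos',np.round(s['position'],1),'yaw',round(yaw(s),2),'F',np.round(s['contact_force'],1),'w',round(s['gripper_width'],1),'g',round(s['grasp_force'],1))
E
python3 -c "
from h import *
say(); go(480,110,330,0)"
```

```text
t 1.15 pos [381.  263.4 331.2] yaw 0.06 F [ 1.1  0.9 -0.8] w 85.3 g 0.0
-> slide [ 98.8 153.5   1.2] dr [-0.   -0.    0.01]
```

{"fn": "step_arm", "kwargs": {"motion": [{"slide": [40, 55, 0], "dr": [0, 0, 0], "jaw": 85}, {"slide": [80, 110, 0], "dr": [0, 0, 0], "jaw": 85}, {"slide": [120, 165, 0], "dr": [0, 0, 0], "jaw": 85}, {"slide": [160, 220, 0], "dr": [0, 0, 0], "jaw": 85}, {"slide": [160, 220, 0], "dr": [0, 0, 0], "jaw": 85}, {"slide": [160, 220, 0], "dr": [0, 0, 0], "jaw": 85}, {"slide": [160, 220, 0], "dr": [0, 0, 0], "jaw": 85}, {"slide": [160, 220, 0], "dr": [0, 0, 0], "jaw": 85}]}}

```text
clock: 2.15
position: [540.1, 46.3, 331.5]
ee_rot: [1.0, 0.001, 0.0, -0.0]
contact_force: [0.0, -0.2, -0.3]
gripper_width: 84.9
grasp_force: 0.0
```

```bash
python3 -c "
from h import *
im,s=grab('wrist','w1.png'); np.save('w1.npy',s,allow_pickle=True); say()"
```

```text
t 2.2 pos [540.1  46.3 331.5] yaw 0.13 F [-0.2 -1.2 -0.5] w 84.7 g 0.0
```

View pics/w1.png

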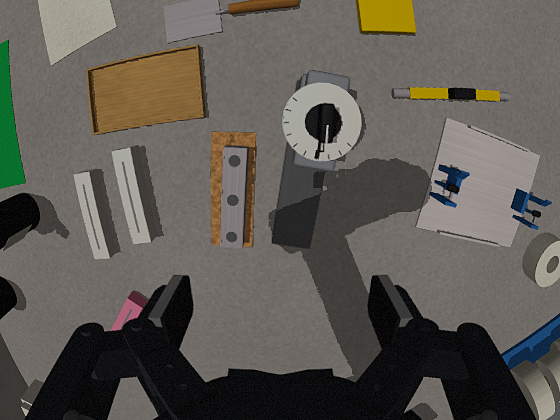

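```bash
cat >> h.py <<'E'
def rect(im,cam,s,name,lo,hi,roi,z,close=0):
    hsv=cv2.cvtColor(im,cv2.COLOR_BGR2HSV); x0,y0,x1,y1=roi; m=cv2.inRange(hsv,lo,hi); k=np.zeros_like(m); k[y0:y1,x0:x1]=m[y0:y1,x0:x1]
    k=cv2.morphologyEx(k,cv2.MORPH_OPEN,np.ones((3,3),np.uint8))
    if close: k=cv2.morphologyEx(k,cv2.MORPH_CLOSE,np.ones((close,close),np.uint8))
    cs,_=cv2.findContours(k,cv2.RETR_EXTERNAL,cv2.CHAIN_APPROX_NONE); c=max(cs,key=cv2.contourArea)
    P=np.array([at(cam,p[0],z,s)[:2] for p in c],np.float32); (cx,cy),(w,h),a=cv2.minAreaRect(P)
    if w<h: w,h,a=h,w,a+90
    print(name,np.round((cx,cy),1),np.round((w,h)),'deg',round((a+90)%180-90,1)); return (cx,cy),a
E
python3 - <<'E'
from h import *
im=cv2.imread('pics/w1.png'); s=np.load('w1.npy',allow_pickle=True).item()
W=lambda *a,**k: rect(im,'wrist',s,*a,**k)
hsv=cv2.cvtColor(im,cv2.COLOR_BGR2HSV)
for p in [(95,200),(132,180),(240,180),(215,200),(150,90),(300,200),(310,160),(480,150),(430,93),(350,100)]: print(p,hsv[p[1],p[0]],end=' ')
print()
W('barL',(0,0,175),(180,40,255),(68,165,118,262),30)
W('barM',(0,0,175),(180,40,255),(106,140,158,248),30)
W('mat',(3,90,60),(20,255,255),(205,125,262,252),4,close=25)
W('master',(100,0,115),(180,60,255),(222,140,248,250),34,close=15)
W('tray',(5,60,60),(25,255,255),(80,40,215,138),15,close=5)
W('rack',(0,0,150),(180,60,255),(405,110,545,250),6,close=15)
W('ret',(20,100,80),(35,255,255),(390,80,515,105),14,close=31)
W('dial',(0,0,165),(180,60,255),(280,78,366,162),132,close=41)
g=lambda p,z: np.round(at('wrist',p,z,s)[:2],1)
print('base front',g((272,245),20),g((308,248),20),'side',g((291,153),20),g((322,190),20))
print('rack corners',[g(p,6) for p in((449,119),(540,155),(512,246),(417,226))])
c=np.vstack([cv2.resize(im[60:260,265:375],None,fx=4,fy=4,interpolation=2)[:600],]); d=cv2.resize(im[75:255,395:555],None,fx=2.2,fy=2.2)
o=np.zeros((600,800,3),np.uint8); o[:600,:440]=c[:600]; o[:396,444:796]=d; cv2.imwrite('pics/c2.png',o)
E
```

```text
(95, 200) [13 37 96] (132, 180) [ 30  14 168] (240, 180) [171  14 127] (215, 200) [ 16 147 149] (150, 90) [ 18 151 137] (300, 200) [ 0  0 71] (310, 160) [109  20 100] (480, 150) [ 11  18 157] (430, 93) [ 25 255 168] (350, 100) [ 21  15 169] Traceback (most recent call last):
  File "<stdin>", line 7, in <module>
  File "<stdin>", line 3, in <lambda>
  File "h.py", line 40, in rect
    cs,_=cv2.findContours(k,cv2.RETR_EXTERNAL,cv2.CHAIN_APPROX_NONE); c=max(cs,key=cv2.contourArea)
                                                                        ~~~^^^^^^^^^^^^^^^^^^^^^^^^
ValueError: max() iterable argument is empty
```

```bash
cat > m1.py <<'E'
from h import *
im=cv2.imread('pics/w1.png'); s=np.load('w1.npy',allow_pickle=True).item()
W=lambda *a,**k: rect(im,'wrist',s,*a,**k)
hsv=cv2.cvtColor(im,cv2.COLOR_BGR2HSV)
def T(*a,**k):
    try: W(*a,**k)
    except ValueError: print(a[0],'none')
T('barL',(0,0,140),(180,40,255),(68,165,118,262),30,close=7)
T('barM',(0,0,140),(180,40,255),(106,140,158,248),30,close=7)
T('mat',(3,90,60),(20,255,255),(205,125,262,252),4,close=25)
T('master',(100,5,105),(180,60,255),(222,140,248,250),34,close=15)
T('tray',(5,60,60),(25,255,255),(80,40,215,138),15,close=5)
T('rack',(0,0,138),(180,60,255),(405,110,545,250),6,close=15)
T('ret',(20,100,80),(35,255,255),(390,80,515,105),14,close=31)
T('dial',(0,0,140),(180,60,255),(280,78,366,162),132,close=41)
g=lambda p,z: np.round(at('wrist',p,z,s)[:2],1)
print('base front',g((272,245),20),g((308,248),20),'side',g((291,153),20),g((322,190),20))
print('rack corners',[g(p,6) for p in((449,119),(540,155),(512,246),(417,226))])
c=np.vstack([cv2.resize(im[60:260,265:375],None,fx=4,fy=4,interpolation=2)[:600],]); d=cv2.resize(im[75:255,395:555],None,fx=2.2,fy=2.2)
o=np.zeros((600,800,3),np.uint8); o[:600,:440]=c[:600]; o[:396,444:796]=d; cv2.imwrite('pics/c2.png',o)
E
python3 m1.py
```

```text
barL [458.4 377.3] [159.  35.] deg 5.2
barM [492.4 290.6] [161.  36.] deg 6.8
mat [494.3 123.6] [189.  70.] deg -3.0
master [488.8 118. ] [159.  34.] deg -3.8
tray [663.3 265.1] [198. 115.] deg -85.7
rack [ 506.5 -324.6] [237. 196.] deg 78.7
ret [ 667.3 -243.4] [179.  18.] deg -84.3
dial [ 6.086e+02 -5.000e-01] [90. 89.] deg -88.1
base front [408.   59.4] [402.6   0.6] side [557.1  30.3] [500.2 -18.2]
rack corners [array([ 622.8, -232.6]), array([ 579.6, -461.1]), array([ 389.2, -428.1]), array([ 435.2, -191.8])]
```

View pics/c2.png

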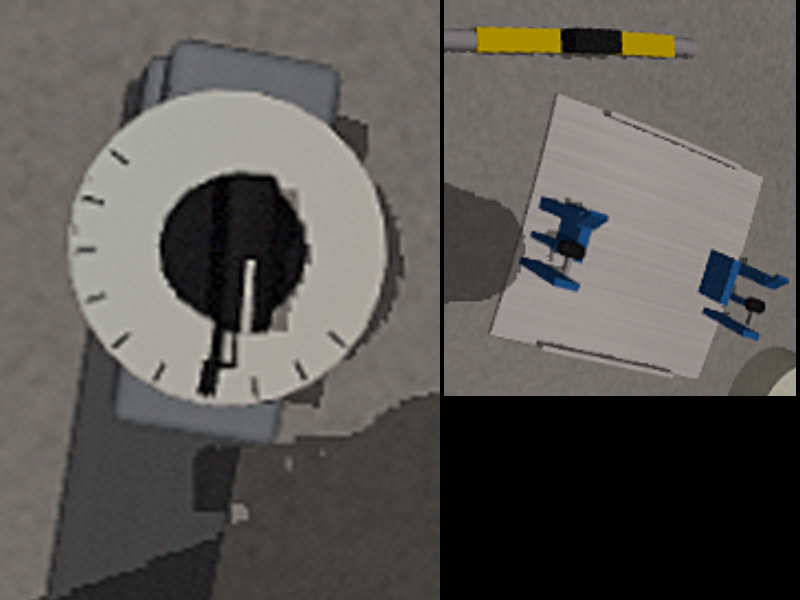

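Run:
```python
from h import *
im=cv2.imread('pics/w1.png'); s=np.load('w1.npy',allow_pickle=True).item()
C=at('wrist',(321.9,121.8),132,s)[:2]; print('C',C)
f=lambda x,y,z: at('wrist',(265+x/4,60+y/4),z,s)[:2]
def d(a,b): v=b-a; return round(np.degrees(np.arctan2(v[1],v[0])),1)
N=f(206,393,134); print('needle yaw (to -x)',d(C,N))
print('mark',f(250,262,172),f(245,330,172),d(f(250,262,172),f(245,330,172)),d(C,f(245,330,172)))
g=cv2.cvtColor(im,cv2.COLOR_BGR2GRAY).astype(float)
def edge(v,u0,u1,sgn):  # strongest horizontal gradient
    r=cv2.GaussianBlur(g,(3,3),0)[v,u0:u1]; dd=np.diff(r)*sgn; i=dd.argmax(); return (u0+i+.5,v)
L=[edge(v,265,310,-1) for v in range(170,240,4)]
A=np.array([at('wrist',p,20,s)[:2] for p in L]); k=np.polyfit(A[:,0],A[:,1],1); print('left edge slope',np.degrees(np.arctan(k[0])),'y at x=480',np.polyval(k,480),np.abs(A[:,1]-np.polyval(k,A[:,0])).max())
im2=cv2.imread('pics/top0.png'); g=cv2.cvtColor(im2,cv2.COLOR_BGR2GRAY).astype(float)
for sg,u0,u1 in((-1,258,278),(1,278,296)):
    A=np.array([at('top',edge(v,u0,u1,sg),20)[:2] for v in range(200,240,3)]); k=np.polyfit(A[:,0],A[:,1],1); print('top edge',np.degrees(np.arctan(k[0])),np.polyval(k,480),np.abs(A[:,1]-np.polyval(k,A[:,0])).max())
```

```text
C [608.43705212  -0.87759004]
needle yaw (to -x) 172.5
mark [606.10864129  -1.63276596] [588.48584709  -0.7685345 ] 177.2 179.7
left edge slope -10.679355092139435 y at x=480 53.50724998051139 7.488369324240509
top edge -8.232158245390313 50.430069249505266 1.4386626716680837
top edge -10.21095131239442 -19.542256397706566 18.205994717093503
```

```bash
python3 -c "
from h import *
go(457,120,60,-3.5); go(457,120,9,-3.5)"
```

```text
-> slide [-83.  -73.8 271.5] dr [-0.   -0.    0.45]
-> slide [-83.1 -73.8 322.5] dr [-0.   -0.    0.45]
```

{"fn": "step_arm", "kwargs": {"motion": [{"slide": [-28, -25, 45], "dr": [0, 0, 0.45], "jaw": 60}, {"slide": [-56, -50, 90], "dr": [0, 0, 0.45], "jaw": 60}, {"slide": [-83, -74, 135], "dr": [0, 0, 0.45], "jaw": 60}, {"slide": [-83, -74, 190], "dr": [0, 0, 0.45], "jaw": 60}, {"slide": [-83, -74, 240], "dr": [0, 0, 0.45], "jaw": 60}, {"slide": [-83, -74, 270], "dr": [0, 0, 0.45], "jaw": 60}, {"slide": [-83, -74, 270], "dr": [0, 0, 0.45], "jaw": 60}, {"slide": [-83, -74, 270], "dr": [0, 0, 0.45], "jaw": 60}]}}

```text
clock: 3.2
position: [458.5, 120.3, 62.6]
ee_rot: [1.0, -0.031, 0.001, -0.001]
contact_force: [-0.6, -0.1, -0.6]
gripper_width: 60.1
grasp_force: 0.0
```

Run:
```python
from h import *
say()
im,s=grab('wrist','w2.png'); np.save('w2.npy',s,allow_pickle=True)
go(457,120,9,-3.5)
hsv=cv2.cvtColor(im,cv2.COLOR_BGR2HSV)
```

```text
t 3.2 pos [458.5 120.3  62.6] yaw -3.5 F [-0.6 -0.1 -0.6] w 60.1 g 0.0
-> slide [-1.9  0.6 53.9] dr [-0.01 -0.02 -0.  ]
```

View pics/w2.png

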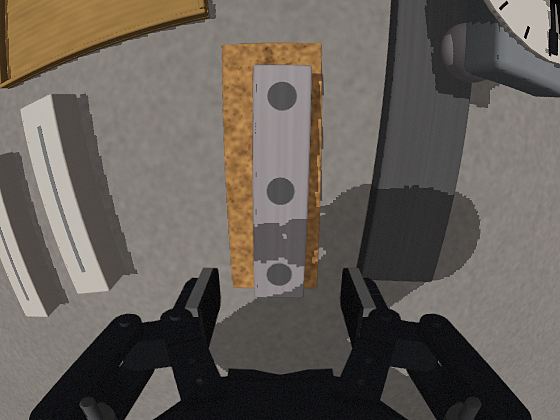

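Picture: master with three marks at (282,95), (281,191), (279,274) between the jaws; anvil front edge (357,278)–(436,281).

Run:
```python
from h import *
s=np.load('w2.npy',allow_pickle=True).item()
g=lambda p,z: np.round(at('wrist',p,z,s)[:2],1)
a,b,c=[g(p,34) for p in((282,95),(281,191),(279,274))]; print(a,b,c,np.degrees(np.arctan2(*(a-c)[::-1])))
print('base',g((357,278),20),g((436,281),20), 'left',g((390,10),20),g((374,170),20),'right',g((466,130),20),g((440,265),20))
```

```text
[548.6 113.7] [488.2 118. ] [428.5 123. ] -4.427889500956569
base [412.7  63.6] [402.   -5.9] left [608.9  36.6] [496.2  53.1] right [524.8 -20.4] [416.9  -7.3]
```

{"fn": "step_arm", "kwargs": {"motion": [{"slide": [-2, 0.6, 25], "dr": [0, 0, 0], "jaw": 60}, {"slide": [-2, 0.6, 45], "dr": [0, 0, 0], "jaw": 60}, {"slide": [-2, 0.6, 53], "dr": [0, 0, 0], "jaw": 60}, {"slide": [-2, 0.6, 53], "dr": [0, 0, 0], "jaw": 30}, {"slide": [-2, 0.6, 53], "dr": [0, 0, 0], "jaw": 25}, {"slide": [-2, 0.6, 53], "dr": [0, 0, 0], "jaw": 25}, {"slide": [-2, 0.6, 53], "dr": [0, 0, 0], "jaw": 25}, {"slide": [-2, 0.6, 53], "dr": [0, 0, 0], "jaw": 25}]}}

```text
clock: 4.25
position: [455.5, 118.9, 8.4]
ee_rot: [1.0, -0.031, 0.0, -0.0]
contact_force: [-0.3, -0.2, -0.3]
gripper_width: 24.8
grasp_force: 0.0
```

```bash
python3 -c "
from h import *
say()"
```

```text
t 4.25 pos [455.5 118.9   8.4] yaw -3.56 F [-0.3 -0.2 -0.3] w 24.8 g 0.0
```

Run:
```python
from h import *
im,s=grab('wrist','w3.png'); np.save('w3.npy',s,allow_pickle=True)
im2,_=grab('top','t3.png')
o=np.zeros((560,800,3),np.uint8); o[:315,:420]=cv2.resize(im,(420,315)); o[:360,424:]=cv2.resize(im2[140:285,140:290],(376,360)); cv2.imwrite('pics/c3.png',o[:362])
```

```text
(no output)
```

View pics/c3.png

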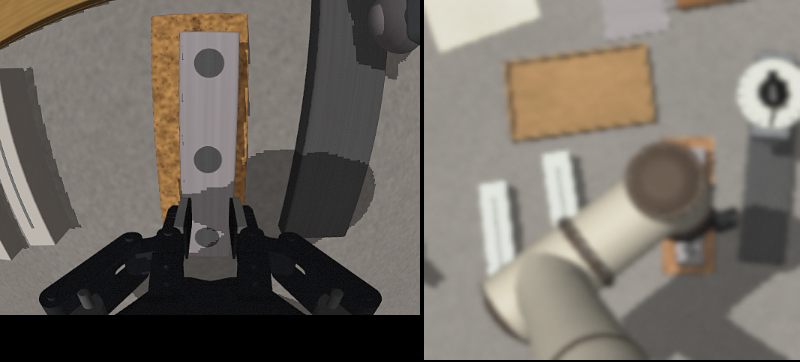

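Run:
```python
from h import *
im=cv2.imread('pics/w3.png')
cv2.imwrite('pics/c4.png',cv2.resize(im[240:400,180:390],None,fx=3.6,fy=3.6,interpolation=2))
say()
s=np.load('w3.npy',allow_pickle=True).item()
a,b=[at('wrist',p,34,s)[:2] for p in((279,84),(277,212))]; print(a,b)
```

```text
t 4.35 pos [455.5 118.9   8.3] yaw -3.56 F [ 0.3 -0.  -0.1] w 25.4 g 0.0
[548.10361625 113.65339647] [488.67346141 118.3501224 ]
```

View pics/c4.png

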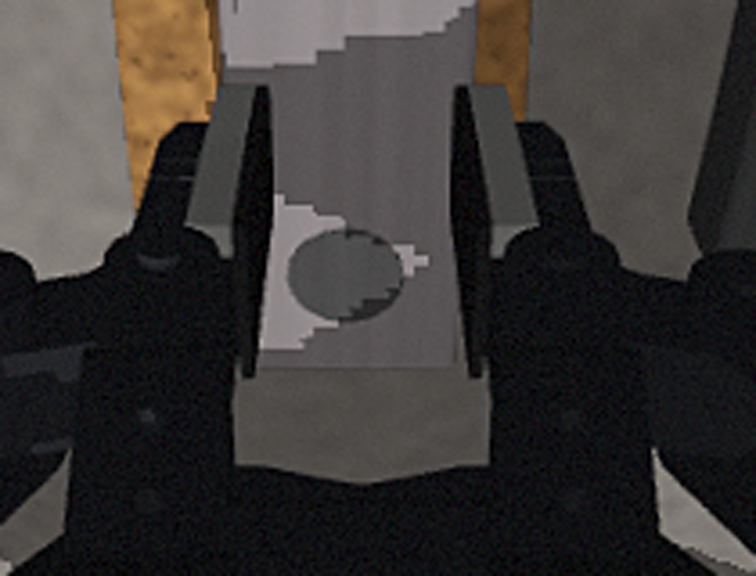

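The pads sit visibly on top of the block (image says the tips are ~27 mm above the reported TCP). Open, go lower in a careful step, and close again.

{"fn": "step_arm", "kwargs": {"motion": [{"slide": [0, 0, 0], "dr": [0, 0, 0], "jaw": 60}, {"slide": [0, 0, 0], "dr": [0, 0, 0], "jaw": 60}, {"slide": [0, 0, 5], "dr": [0, 0, 0], "jaw": 60}, {"slide": [0, 0, 10], "dr": [0, 0, 0], "jaw": 60}, {"slide": [0, 0, 15], "dr": [0, 0, 0], "jaw": 60}, {"slide": [0, 0, 15], "dr": [0, 0, 0], "jaw": 30}, {"slide": [0, 0, 15], "dr": [0, 0, 0], "jaw": 25}, {"slide": [0, 0, 15], "dr": [0, 0, 0], "jaw": 25}]}}

```text
clock: 5.35
position: [455.6, 119.1, -6.6]
ee_rot: [1.0, -0.031, 0.0, -0.0]
contact_force: [-1.9, 1.3, -0.6]
gripper_width: 34.1
grasp_force: 60.4
```

```bash
python3 -c "
from h import *
im,s=grab('wrist','w4.png'); say()
cv2.imwrite('pics/c5.png',cv2.resize(im[220:400,160:400],None,fx=2.5,fy=2.5,interpolation=2))"
```

```text
t 5.4 pos [455.7 119.1  -6.6] yaw -3.56 F [-1.2  0.6  0.1] w 34.5 g 60.4
```

View pics/c5.png

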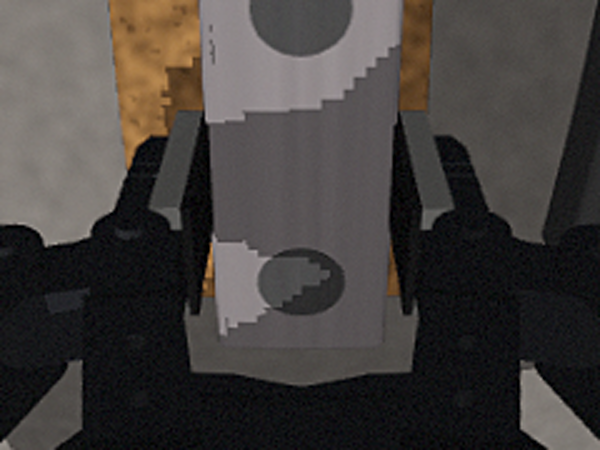

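{"fn": "step_arm", "kwargs": {"motion": [{"slide": [0, 0, 0], "dr": [0, 0, 0], "jaw": 50}, {"slide": [0, 0, 3], "dr": [0, 0, 0], "jaw": 50}, {"slide": [0, 0, 6], "dr": [0, 0, 0], "jaw": 50}, {"slide": [0, 0, 6], "dr": [0, 0, 0], "jaw": 25}, {"slide": [0, 0, 6], "dr": [0, 0, 0], "jaw": 25}, {"slide": [0, 0, 6], "dr": [0, 0, 0], "jaw": 25}, {"slide": [0, 0, -20], "dr": [0, 0, 0], "jaw": 25}, {"slide": [0, 0, -65], "dr": [0, 0, 0], "jaw": 25}]}}

```text
clock: 6.4
position: [452.9, 117.4, 56.6]
ee_rot: [0.999, -0.032, -0.003, 0.002]
contact_force: [0.7, 0.2, -5.4]
gripper_width: 34.3
grasp_force: 61.0
```

```bash
python3 -c "
from h import *
say(); go(428,25,58,-8); go(428,25,5,-8)"
```

```text
t 6.4 pos [452.9 117.4  56.6] yaw -3.63 F [ 0.7  0.2 -5.4] w 34.3 g 61.0
-> slide [-19.   93.8  -0.9] dr [0.03 0.05 0.55]
-> slide [-18.6  93.6  52.1] dr [0.03 0.05 0.55]
```

{"fn": "step_arm", "kwargs": {"motion": [{"slide": [-8, 30, -5], "dr": [0, 0, 0.2], "jaw": 25}, {"slide": [-15, 60, -5], "dr": [0, 0, 0.4], "jaw": 25}, {"slide": [-20, 93, -5], "dr": [0, 0, 0.55], "jaw": 25}, {"slide": [-20, 93, 15], "dr": [0, 0, 0.55], "jaw": 25}, {"slide": [-20, 93, 30], "dr": [0, 0, 0.55], "jaw": 25}, {"slide": [-20, 93, 30], "dr": [0, 0, 0.55], "jaw": 25}, {"slide": [-20, 93, 30], "dr": [0, 0, 0.55], "jaw": 25}, {"slide": [-20, 93, 30], "dr": [0, 0, 0.55], "jaw": 25}]}}

```text
clock: 7.4
position: [430.1, 27.6, 28.7]
ee_rot: [0.998, -0.069, 0.0, -0.0]
contact_force: [-0.4, 0.4, -4.6]
gripper_width: 34.5
grasp_force: 61.1
```

```bash
python3 -c "
from h import *
im,s=grab('wrist','w5.png'); np.save('w5.npy',s,allow_pickle=True);say(); go(428,25,5,-8); go(487.4,16.7,5,-8)"
```

```text
t 7.45 pos [430.1  27.6  28.7] yaw -7.96 F [ 0.   0.1 -4.3] w 34.3 g 61.1
-> slide [-1.7  2.8 23.7] dr [-0.   -0.01  0.01]
-> slide [58.3  2.8 23.7] dr [-0.   -0.01  0.01]
```

View pics/w5.png

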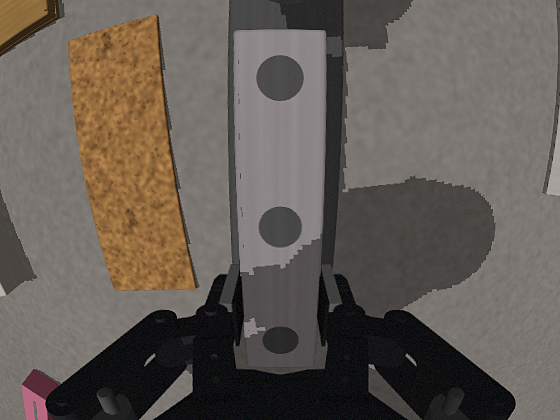

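{"fn": "step_arm", "kwargs": {"motion": [{"slide": [-2, 2.8, 10], "dr": [0, 0, 0], "jaw": 25}, {"slide": [-2, 2.8, 20], "dr": [0, 0, 0], "jaw": 25}, {"slide": [-2, 2.8, 23], "dr": [0, 0, 0], "jaw": 25}, {"slide": [-2, 2.8, 23], "dr": [0, 0, 0], "jaw": 25}, {"slide": [10, 2.8, 23], "dr": [0, 0, 0], "jaw": 25}, {"slide": [20, 2.8, 23], "dr": [0, 0, 0], "jaw": 25}, {"slide": [20, 2.8, 23], "dr": [0, 0, 0], "jaw": 25}, {"slide": [20, 2.8, 23], "dr": [0, 0, 0], "jaw": 25}]}}

```text
clock: 8.45
position: [449.2, 21.6, 5.2]
ee_rot: [0.998, -0.07, 0.0, -0.0]
contact_force: [0.1, -0.1, -3.6]
gripper_width: 34.7
grasp_force: 61.1
```

```bash
python3 -c "
from h import *
say(); go(487.4,16.7,5,-8)"
```

```text
t 8.45 pos [449.2  21.6   5.2] yaw -7.99 F [ 0.1 -0.1 -3.6] w 34.7 g 61.1
-> slide [38.5 -0.4  0.2] dr [-0. -0.  0.]
```

{"fn": "step_arm", "kwargs": {"motion": [{"slide": [8, -0.4, 0.8], "dr": [0, 0, 0], "jaw": 25}, {"slide": [16, -0.4, 0.8], "dr": [0, 0, 0], "jaw": 25}, {"slide": [24, -0.4, 0.8], "dr": [0, 0, 0], "jaw": 25}, {"slide": [32, -0.4, 0.8], "dr": [0, 0, 0], "jaw": 25}, {"slide": [39, -0.4, 0.8], "dr": [0, 0, 0], "jaw": 25}, {"slide": [39, -0.4, 1], "dr": [0, 0, 0], "jaw": 25}, {"slide": [39, -0.4, 1], "dr": [0, 0, 0], "jaw": 25}, {"slide": [39, -0.4, 1], "dr": [0, 0, 0], "jaw": 25}]}}

```text
clock: 9.45
position: [488.1, 16.9, 4.3]
ee_rot: [0.998, -0.069, 0.0, -0.0]
contact_force: [0.4, 0.2, -7.7]
gripper_width: 34.6
grasp_force: 60.9
```

```bash
python3 -c "
from h import *
say(); im,s=grab('wrist','w6.png'); np.save('w6.npy',s,allow_pickle=True)
for p in ((280,78),(280,227)): pass
print(at('wrist',(280,227),50,s))
im=optics.get_image('scene'); cv2.imwrite('pics/c6.png',cv2.resize(im[160:300,190:360],None,fx=4,fy=4,interpolation=2))"
```

```text
t 9.45 pos [488.1  16.9   4.3] yaw -7.95 F [ 0.4  0.2 -7.7] w 34.6 g 60.9
[520.70227986  12.30057385  50.        ]
```

View pics/c6.png

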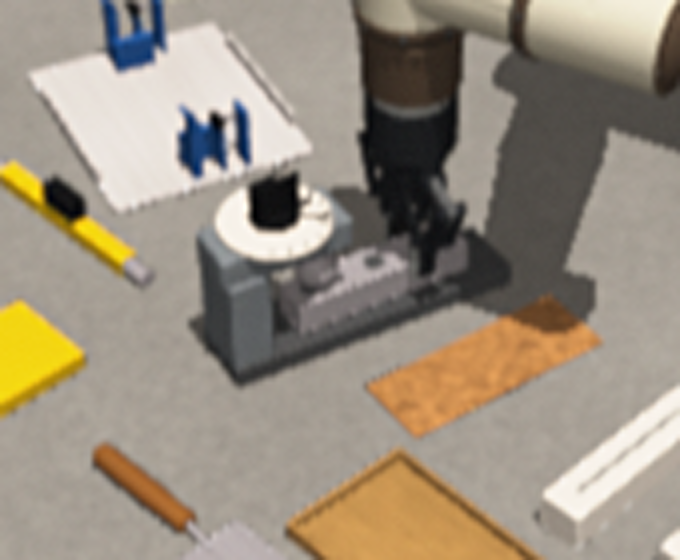

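{"fn": "step_arm", "kwargs": {"motion": [{"slide": [0, 0, 0.5], "dr": [0, 0, 0], "jaw": 50}, {"slide": [0, 0, 0.5], "dr": [0, 0, 0], "jaw": 55}, {"slide": [0, 0, -5], "dr": [0, 0, 0], "jaw": 55}, {"slide": [0, 0, -50], "dr": [0, 0, 0], "jaw": 55}, {"slide": [0, 0, -110], "dr": [0, 0, 0], "jaw": 55}, {"slide": [0, 0, -170], "dr": [0, 0, 0], "jaw": 55}, {"slide": [40, 0, -210], "dr": [0, 0, 0], "jaw": 55}, {"slide": [75, 0, -230], "dr": [0, 0, 0], "jaw": 55}]}}

```text
clock: 10.55
position: [564.1, 6.3, 238.9]
ee_rot: [0.998, -0.069, 0.004, -0.001]
contact_force: [0.9, 0.3, -0.7]
gripper_width: 55.2
grasp_force: 0.0
```

{"fn": "step_arm", "kwargs": {"motion": [{"slide": [0, 0, 0], "dr": [0, 0, 0], "jaw": 45}, {"slide": [0, 0, 0], "dr": [0, 0, 0], "jaw": 45}, {"slide": [0, 0, 0], "dr": [0, 0, 0], "jaw": 45}, {"slide": [0, 0, 0], "dr": [0, 0, 0], "jaw": 45}, {"slide": [0, 0, 0], "dr": [0, 0, 0], "jaw": 45}, {"slide": [0, 0, 0], "dr": [0, 0, 0], "jaw": 45}, {"slide": [0, 0, 0], "dr": [0, 0, 0], "jaw": 45}, {"slide": [0, 0, 0], "dr": [0, 0, 0], "jaw": 45}]}}

```text
clock: 11.55
position: [562.1, 6.3, 234.2]
ee_rot: [0.998, -0.069, -0.0, 0.0]
contact_force: [-0.5, -0.2, -0.3]
gripper_width: 45.2
grasp_force: 0.0
```

```bash
python3 -c "
from h import *
im,s=grab('wrist','w7.png'); np.save('w7.npy',s,allow_pickle=True); say()
cv2.imwrite('pics/c7.png',cv2.resize(im[20:250,190:370],None,fx=2.6,fy=2.6,interpolation=2))"
```

```text
t 11.6 pos [562.1   6.4 234.2] yaw -7.97 F [ 0.3 -0.5 -0.1] w 45.2 g 0.0
```

View pics/c7.png

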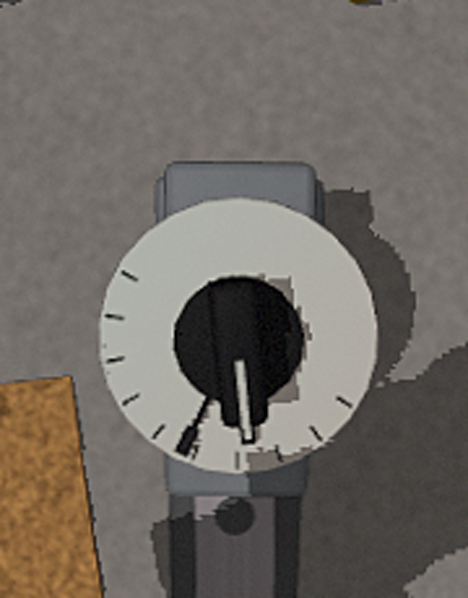

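```bash
cat > dial.py <<'E'
from h import *
def dial(f,cen,ned,mk,mk0,o,sc):
    s=np.load(f,allow_pickle=True).item(); g=lambda p,z: at('wrist',(o[0]+p[0]/sc,o[1]+p[1]/sc),z,s)[:2]
    C=g(cen,132); ang=lambda v: (172-np.degrees(np.arctan2(v[1],v[0]))+180)%360-180
    print('C',C,'needle cw deg',ang(g(ned,134)-C),'mark',ang(g(mk,172)-g(mk0,172)),ang(g(mk,172)-C))
E
python3 -c "
from dial import *
dial('w7.npy',(239,334.5),(183,455),(248,442),(240,362),(190,20),2.6); go(608.5,-0.7,180,-8); go(608.5,-0.7,124,-8)"
```

```text
C [609.56907843  -1.88887653] needle cw deg 24.91733205700598 mark -5.772752522895814 -5.263785699577966
-> slide [46.9  0.5 54.2] dr [-0.  0.  0.]
-> slide [ 47.    0.5 110.2] dr [-0.  0.  0.]
```

{"fn": "step_arm", "kwargs": {"motion": [{"slide": [24, 0.5, 20], "dr": [0, 0, -0.4], "jaw": 45}, {"slide": [47.5, 1, 45], "dr": [0, 0, -0.69], "jaw": 45}, {"slide": [47.5, 1, 65], "dr": [0, 0, -0.69], "jaw": 45}, {"slide": [47.5, 1, 85], "dr": [0, 0, -0.69], "jaw": 45}, {"slide": [47.5, 1, 100], "dr": [0, 0, -0.69], "jaw": 45}, {"slide": [47.5, 1, 110], "dr": [0, 0, -0.69], "jaw": 45}, {"slide": [47.5, 1, 110], "dr": [0, 0, -0.69], "jaw": 45}, {"slide": [47.5, 1, 110], "dr": [0, 0, -0.69], "jaw": 45}]}}

```text
clock: 12.6
position: [609.6, -1.1, 125.1]
ee_rot: [1.0, -0.021, 0.001, -0.0]
contact_force: [0.4, 0.3, 0.4]
gripper_width: 45.0
grasp_force: 0.0
```

{"fn": "step_arm", "kwargs": {"motion": [{"slide": [0, 0, 0], "dr": [0, 0, 0], "jaw": 20}, {"slide": [0, 0, 0], "dr": [0, 0, 0], "jaw": 5}, {"slide": [0, 0, 0], "dr": [0, 0, 0], "jaw": 5}, {"slide": [0, 0, 0], "dr": [0, 0, 0], "jaw": 5}, {"slide": [0, 0, 0], "dr": [0, 0, 0], "jaw": 5}, {"slide": [0, 0, 0], "dr": [0, 0, 0], "jaw": 5}, {"slide": [0, 0, 0], "dr": [0, 0, 0], "jaw": 5}, {"slide": [0, 0, 0], "dr": [0, 0, 0], "jaw": 5}]}}

```text
clock: 13.6
position: [609.3, -1.3, 125.1]
ee_rot: [1.0, -0.021, 0.001, 0.0]
contact_force: [-1.2, -0.8, 5.8]
gripper_width: 12.0
grasp_force: 60.8
```

```bash
python3 -c "
from h import *
say()"
```

```text
t 13.6 pos [609.3  -1.3 125.1] yaw -2.43 F [-1.2 -0.8  5.8] w 12.0 g 60.8
```

{"fn": "step_arm", "kwargs": {"motion": [{"slide": [0, 0, 0], "dr": [0, 0, 0.9], "jaw": 5}, {"slide": [0, 0, 0], "dr": [0, 0, 1.9], "jaw": 5}, {"slide": [0, 0, 0], "dr": [0, 0, 2.9], "jaw": 5}, {"slide": [0, 0, 0], "dr": [0, 0, 3.8], "jaw": 5}, {"slide": [0, 0, 0], "dr": [0, 0, 3.8], "jaw": 5}, {"slide": [0, 0, 0], "dr": [0, 0, 3.8], "jaw": 5}, {"slide": [0, 0, 0], "dr": [0, 0, 3.8], "jaw": 35}, {"slide": [0, 0, 0], "dr": [0, 0, 3.8], "jaw": 45}]}}

```text
clock: 14.6
position: [608.6, -1.2, 123.5]
ee_rot: [0.959, -0.283, -0.001, 0.0]
contact_force: [0.2, 0.2, 0.5]
gripper_width: 45.0
grasp_force: 0.0
```

{"fn": "step_arm", "kwargs": {"motion": [{"slide": [0, 0, -20], "dr": [0, 0, 0], "jaw": 45}, {"slide": [0, 0, -60], "dr": [0, 0, -0.5], "jaw": 45}, {"slide": [-10, 0, -100], "dr": [0, 0, -1.5], "jaw": 45}, {"slide": [-20, -10, -120], "dr": [0, 0, -2.5], "jaw": 45}, {"slide": [-35, -15, -120], "dr": [0, 0, -3.1], "jaw": 45}, {"slide": [-40, -22, -120], "dr": [0, 0, -3.1], "jaw": 45}, {"slide": [-40, -22, -120], "dr": [0, 0, -3.1], "jaw": 45}, {"slide": [-40, -22, -120], "dr": [0, 0, -3.1], "jaw": 45}]}}

```text
clock: 15.6
position: [587.4, 38.8, 243.5]
ee_rot: [0.998, -0.071, -0.001, 0.0]
contact_force: [0.7, 0.5, 0.4]
gripper_width: 45.0
grasp_force: 0.0
```

```bash
python3 -c "
from h import *
im,s=grab('wrist','w8.png'); np.save('w8.npy',s,allow_pickle=True); say()
o=np.hstack([cv2.resize(im[60:210,200:350],None,fx=3,fy=3,interpolation=2),cv2.resize(im[120:420,60:410],(525,450))])
cv2.imwrite('pics/c8.png',cv2.resize(o,None,fx=.8,fy=.8))"
```

```text
t 15.65 pos [587.4  38.6 243.7] yaw -8.1 F [-0.1 -0.  -0.7] w 45.2 g 0.0
```

View pics/c8.png

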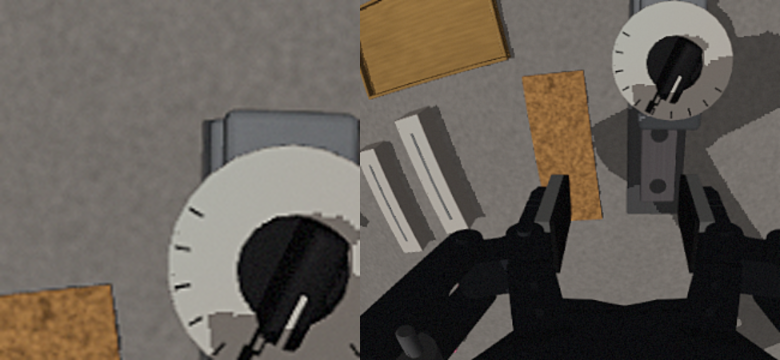

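```bash
cat >> h.py <<'E'
def wproj(P,s):
    c=optics.camera_info('wrist'); K=np.array(c['camera_matrix']); T=np.array(c['T_tool_cam'])
    W=np.eye(4); W[:3,:3]=R.from_quat(s['ee_rot']).as_matrix(); W[:3,3]=s['position']
    q=np.c_[P,np.ones(len(P))]@np.linalg.inv(W@T).T; x,y,z=q[:,0],-q[:,1],-q[:,2]
    t=np.arctan2(np.hypot(x,y),z); h=np.hypot(x,y)+1e-9
    return np.c_[K[0,2]+K[0,0]*t*x/h,K[1,2]+K[1,1]*t*y/h].astype(np.float32)
def polar(im,s,C,z,r0,r1):
    a=np.arange(-90,100,1.); r=np.arange(r0,r1,1.); A,Rr=np.meshgrid(a,r,indexing='ij')
    yw=np.radians(172-A); P=np.c_[(C[0]+Rr*np.cos(yw)).ravel(),(C[1]+Rr*np.sin(yw)).ravel(),np.full(A.size,z)]
    uv=wproj(P,s).reshape(A.shape+(2,)); g=cv2.cvtColor(im,cv2.COLOR_BGR2GRAY)
    return a,cv2.remap(g,uv[...,0],uv[...,1],cv2.INTER_LINEAR).astype(float)
def dialread(im,s,C=(609.2,-1.4)):
    a,N=polar(im,s,C,134,30,41); n=N.mean(1); 
    a,M=polar(im,s,C,172,8,20); m=M.mean(1)
    # needle: darkest; mark: brightest over knob bar
    k=n<n.min()+15; j=m>m.max()-20
    print('needle cw',a[k].mean(),k.sum(),n.min().round(),'mark cw',a[j].mean(),j.sum(),m.max().round())
E
python3 - <<'E'
from h import *
for i in (7,8):
    s=np.load(f'w{i}.npy',allow_pickle=True).item(); dialread(cv2.imread(f'pics/w{i}.png'),s)
E
```

```text
needle cw 26.0 3 25.0 mark cw -5.0 5 183.0
needle cw 26.5 4 10.0 mark cw 23.5 6 152.0
```

Run:
```python
from h import *
s=np.load('w8.npy',allow_pickle=True).item()
a=at('wrist',(307.5,275),50,s); b=at('wrist',(307,233),50,s); print(a,b)
go(488,16.9,200); go(488,16.9,60); go(488,16.9,3.5)
```

```text
[460.61786826  21.0870278   50.        ] [518.66838868  15.40212415  50.        ]
-> slide [-95.3  35.5  43.8] dr [0.   0.01 0.  ]
-> slide [-95.2  35.4 183.8] dr [0.   0.01 0.  ]
-> slide [-95.2  35.4 240.3] dr [0.   0.01 0.  ]
```

{"fn": "step_arm", "kwargs": {"motion": [{"slide": [-50, 18, 0], "dr": [0, 0, 0], "jaw": 55}, {"slide": [-95, 35.4, 20], "dr": [0, 0, 0], "jaw": 55}, {"slide": [-95, 35.4, 75], "dr": [0, 0, 0], "jaw": 55}, {"slide": [-95, 35.4, 130], "dr": [0, 0, 0], "jaw": 55}, {"slide": [-95, 35.4, 185], "dr": [0, 0, 0], "jaw": 55}, {"slide": [-95, 35.4, 220], "dr": [0, 0, 0], "jaw": 55}, {"slide": [-95, 35.4, 238], "dr": [0, 0, 0], "jaw": 55}, {"slide": [-95, 35.4, 238], "dr": [0, 0, 0], "jaw": 55}]}}

```text
clock: 16.65
position: [487.4, 16.5, 4.8]
ee_rot: [0.998, -0.071, -0.002, 0.001]
contact_force: [0.8, -0.4, 0.4]
gripper_width: 54.7
grasp_force: 0.0
```

```bash
python3 -c "
from h import *
say()"
```

```text
t 16.65 pos [487.4  16.5   4.8] yaw -8.1 F [ 0.8 -0.4  0.4] w 54.7 g 0.0
```

{"fn": "step_arm", "kwargs": {"motion": [{"slide": [0, 0, 0], "dr": [0, 0, 0], "jaw": 30}, {"slide": [0, 0, 0], "dr": [0, 0, 0], "jaw": 25}, {"slide": [0, 0, 0], "dr": [0, 0, 0], "jaw": 25}, {"slide": [0, 0, 0], "dr": [0, 0, 0], "jaw": 25}, {"slide": [-15, 0, -0.5], "dr": [0, 0, 0], "jaw": 25}, {"slide": [-40, 0, -0.5], "dr": [0, 0, 0], "jaw": 25}, {"slide": [-65, 0, -1], "dr": [0, 0, 0], "jaw": 25}, {"slide": [-70, 0, -20], "dr": [0, 0, 0], "jaw": 25}]}}

```text
clock: 17.65
position: [413.6, 25.8, 24.5]
ee_rot: [0.997, -0.071, -0.004, 0.002]
contact_force: [0.8, -0.5, -5.1]
gripper_width: 34.4
grasp_force: 60.5
```

```bash
python3 -c "
from h import *
say(); go(462,121.5,40,-3); go(462,121.5,-12,-3)"
```

```text
t 17.65 pos [413.6  25.8  24.5] yaw -8.1 F [ 0.8 -0.5 -5.1] w 34.4 g 60.5
-> slide [  34.3 -101.5  -16.1] dr [ 0.02  0.06 -0.64]
-> slide [  34.7 -101.7   35.9] dr [ 0.02  0.06 -0.64]
```

{"fn": "step_arm", "kwargs": {"motion": [{"slide": [0, 0, -30], "dr": [0, 0, 0], "jaw": 25}, {"slide": [12, -35, -30], "dr": [0, 0, -0.3], "jaw": 25}, {"slide": [24, -70, -30], "dr": [0, 0, -0.64], "jaw": 25}, {"slide": [34, -104, -20], "dr": [0, 0, -0.64], "jaw": 25}, {"slide": [34, -104, 0], "dr": [0, 0, -0.64], "jaw": 25}, {"slide": [34, -104, 15], "dr": [0, 0, -0.64], "jaw": 25}, {"slide": [34, -104, 20], "dr": [0, 0, -0.64], "jaw": 25}, {"slide": [34, -104, 20], "dr": [0, 0, -0.64], "jaw": 25}]}}

```text
clock: 18.65
position: [466.3, 124.9, 5.7]
ee_rot: [1.0, -0.026, -0.001, 0.0]
contact_force: [-0.5, -0.0, -5.1]
gripper_width: 34.2
grasp_force: 60.8
```

```bash
python3 -c "
from h import *
say(); go(461.5,124.5,-12,-3)"
```

```text
t 18.65 pos [466.3 124.9   5.7] yaw -2.93 F [-0.5 -0.  -5.1] w 34.2 g 60.8
-> slide [-4.7  0.6 17.7] dr [0.01 0.01 0.01]
```

{"fn": "step_arm", "kwargs": {"motion": [{"slide": [-4.7, 0.6, 10], "dr": [0, 0, 0], "jaw": 25}, {"slide": [-4.7, 0.6, 16], "dr": [0, 0, 0], "jaw": 25}, {"slide": [-4.7, 0.6, 17.5], "dr": [0, 0, 0], "jaw": 25}, {"slide": [-4.7, 0.6, 18], "dr": [0, 0, 0], "jaw": 25}, {"slide": [-4.7, 0.6, 18], "dr": [0, 0, 0], "jaw": 50}, {"slide": [-4.7, 0.6, 18], "dr": [0, 0, 0], "jaw": 55}, {"slide": [-4.7, 0.6, -10], "dr": [0, 0, 0], "jaw": 55}, {"slide": [-4.7, 0.6, -70], "dr": [0, 0, 0], "jaw": 55}]}}

```text
clock: 19.65
position: [461.2, 123.9, 75.1]
ee_rot: [1.0, -0.026, -0.003, 0.002]
contact_force: [0.8, 0.4, 0.0]
gripper_width: 55.1
grasp_force: 0.0
```

Run:
```python
from h import *
say(); im,s=grab('wrist','w9.png'); T=lambda *a,**k: rect(im,'wrist',s,*a,**k)
T('mat',(3,90,60),(20,255,255),(150,0,420,330),4,close=75)
go(427,374.5,120,5.2); go(427,374.5,50,5.2)
```

```text
t 19.65 pos [461.2 123.9  75.1] yaw -2.94 F [0.8 0.4 0. ] w 55.1 g 0.0
mat [494.8 123.7] [190.  70.] deg -3.0
-> slide [ -51.8 -245.5  -34.9] dr [-0.03 -0.09 -1.  ]
-> slide [ -52.6 -245.2   35.1] dr [-0.03 -0.09 -1.  ]
```

{"fn": "step_arm", "kwargs": {"motion": [{"slide": [-10, -45, -40], "dr": [0, 0, -0.4], "jaw": 55}, {"slide": [-20, -95, -40], "dr": [0, 0, -0.8], "jaw": 55}, {"slide": [-31, -145, -40], "dr": [0, 0, -1.03], "jaw": 55}, {"slide": [-42, -195, -40], "dr": [0, 0, -1.03], "jaw": 55}, {"slide": [-52, -245, -40], "dr": [0, 0, -1.03], "jaw": 55}, {"slide": [-52, -245, -30], "dr": [0, 0, -1.03], "jaw": 55}, {"slide": [-52, -245, -30], "dr": [0, 0, -1.03], "jaw": 55}, {"slide": [-52, -245, -30], "dr": [0, 0, -1.03], "jaw": 55}]}}

```text
clock: 20.7
position: [423.3, 371.1, 106.1]
ee_rot: [0.999, 0.046, -0.0, 0.0]
contact_force: [0.9, -0.2, 0.7]
gripper_width: 55.0
grasp_force: 0.0
```

```bash
cat > bars.py <<'E'
from h import *
# find white elongated blobs in the wrist view, z = height of top
def bars(im,s,z,lo=140):
    hsv=cv2.cvtColor(im,cv2.COLOR_BGR2HSV); k=cv2.inRange(hsv,(0,0,lo),(180,45,255))
    k=cv2.morphologyEx(k,cv2.MORPH_OPEN,np.ones((3,3),np.uint8)); k=cv2.morphologyEx(k,cv2.MORPH_CLOSE,np.ones((13,13),np.uint8))
    out=[]
    for c in cv2.findContours(k,cv2.RETR_EXTERNAL,cv2.CHAIN_APPROX_NONE)[0]:
        if cv2.contourArea(c)<800: continue
        P=np.array([at('wrist',p[0],z,s)[:2] for p in c],np.float32); (cx,cy),(w,h),a=cv2.minAreaRect(P)
        if w<h: w,h,a=h,w,a+90
        print('blob px',np.round(c[:,0].mean(0)),'c',np.round((cx,cy),1),'size',np.round((w,h),1),'deg',round((a+90)%180-90,1))
E
python3 - <<'E'
from bars import *
say(); im,s=grab('wrist','w10.png'); np.save('w10.npy',s,allow_pickle=True); bars(im,s,30,170); bars(im,s,30,145)
go(427,374.5,-14,5.2)
t=grab('top','t10.png')[0]; rect(t,'top',None,'master',(0,0,130),(180,50,255),(236,185,258,258),34,close=3)
E
```

```text
t 20.7 pos [423.3 371.1 106.1] yaw 5.25 F [ 0.9 -0.2  0.7] w 55.0 g 0.0
blob px [272. 111.] c [501.1 381.3] size [72.1 33.7] deg 4.7
blob px [276. 170.] c [458.5 377.1] size [158.9  35. ] deg 4.9
blob px [394. 116.] c [509.1 288.1] size [131.1  35.8] deg 6.8
-> slide [  3.8  -3.  120.4] dr [ 0. -0.  0.]
master [493.2 120.9] [160.  34.] deg -2.9
```

{"fn": "step_arm", "kwargs": {"motion": [{"slide": [2.3, -2.9, 40], "dr": [0, 0, 0], "jaw": 55}, {"slide": [2.3, -2.9, 80], "dr": [0, 0, 0], "jaw": 55}, {"slide": [2.3, -2.9, 110], "dr": [0, 0, 0], "jaw": 55}, {"slide": [2.3, -2.9, 121], "dr": [0, 0, 0], "jaw": 55}, {"slide": [2.3, -2.9, 121], "dr": [0, 0, 0], "jaw": 55}, {"slide": [2.3, -2.9, 121], "dr": [0, 0, 0], "jaw": 25}, {"slide": [2.3, -2.9, 121], "dr": [0, 0, 0], "jaw": 25}, {"slide": [2.3, -2.9, 121], "dr": [0, 0, 0], "jaw": 25}]}}

```text
clock: 21.8
position: [425.9, 376.2, -12.9]
ee_rot: [0.999, 0.047, 0.001, -0.001]
contact_force: [-0.1, -0.0, 6.9]
gripper_width: 34.4
grasp_force: 62.0
```

{"fn": "step_arm", "kwargs": {"motion": [{"slide": [0, 0, 0], "dr": [0, 0, 0], "jaw": 25}, {"slide": [0, 0, -20], "dr": [0, 0, 0], "jaw": 25}, {"slide": [0, 0, -50], "dr": [0, 0, 0], "jaw": 25}, {"slide": [0, 0, -90], "dr": [0, 0, 0], "jaw": 25}, {"slide": [0, 0, -100], "dr": [0, 0, 0], "jaw": 25}, {"slide": [0, 0, -100], "dr": [0, 0, 0], "jaw": 25}, {"slide": [0, 0, -100], "dr": [0, 0, 0], "jaw": 25}, {"slide": [0, 0, -100], "dr": [0, 0, 0], "jaw": 25}]}}

```text
clock: 22.8
position: [424.5, 374.5, 83.7]
ee_rot: [0.999, 0.046, -0.001, 0.001]
contact_force: [0.4, -0.6, -1.3]
gripper_width: 34.4
grasp_force: 61.1
```

```bash
python3 -c "
from h import *
say(); go(428,25,90,-8)"
```

```text
t 22.8 pos [424.5 374.5  83.7] yaw 5.3 F [ 0.4 -0.6 -1.3] w 34.4 g 61.1
-> slide [-28.9 348.4  -5.5] dr [0.02 0.01 1.66]
```

{"fn": "step_arm", "kwargs": {"motion": [{"slide": [-5, 58, 0], "dr": [0, 0, 0.3], "jaw": 25}, {"slide": [-10, 116, 0], "dr": [0, 0, 0.6], "jaw": 25}, {"slide": [-15, 174, 0], "dr": [0, 0, 0.9], "jaw": 25}, {"slide": [-20, 232, 0], "dr": [0, 0, 1.3], "jaw": 25}, {"slide": [-25, 290, 0], "dr": [0, 0, 1.66], "jaw": 25}, {"slide": [-29, 348, 0], "dr": [0, 0, 1.66], "jaw": 25}, {"slide": [-29, 348, 20], "dr": [0, 0, 1.66], "jaw": 25}, {"slide": [-29, 348, 40], "dr": [0, 0, 1.66], "jaw": 25}]}}

```text
clock: 23.8
position: [428.4, 25.0, 44.5]
ee_rot: [0.998, -0.071, 0.0, -0.0]
contact_force: [-0.1, 0.5, -2.3]
gripper_width: 34.0
grasp_force: 61.3
```

Run:
```python
from bars import *
say(); im,s=grab('wrist','w11.png');  np.save('w11.npy',s,allow_pickle=True); bars(im,s,s['position'][2]+13+30,140); go(428,25,9,-8)
```

```text
t 23.8 pos [428.4  25.   44.5] yaw -8.1 F [-0.1  0.5 -2.3] w 34.0 g 61.3
blob px [280. 146.] c [490.2  15.5] size [99.1 35.3] deg -8.7
blob px [551.  96.] c [ 512.2 -127.3] size [105.2  23.2] deg -5.0
-> slide [ 1.8 -0.6 33.1] dr [ 0.02  0.04 -0.01]
```

{"fn": "step_arm", "kwargs": {"motion": [{"slide": [0, 0, 15], "dr": [0, 0, 0], "jaw": 25}, {"slide": [0, 0, 30], "dr": [0, 0, 0], "jaw": 25}, {"slide": [0, 0, 35], "dr": [0, 0, 0], "jaw": 25}, {"slide": [0, 0, 35], "dr": [0, 0, 0], "jaw": 25}, {"slide": [10, 0, 35], "dr": [0, 0, 0], "jaw": 25}, {"slide": [20, 0, 35], "dr": [0, 0, 0], "jaw": 25}, {"slide": [20, 0, 35], "dr": [0, 0, 0], "jaw": 25}, {"slide": [20, 0, 35], "dr": [0, 0, 0], "jaw": 25}]}}

```text
clock: 24.85
position: [448.3, 23.2, 10.2]
ee_rot: [0.998, -0.07, 0.0, -0.0]
contact_force: [0.9, 0.0, -2.0]
gripper_width: 33.9
grasp_force: 61.2
```

```bash
python3 -c "
from h import *
say(); go(488,16.9,7.5,-8)"
```

```text
t 24.85 pos [448.3  23.2  10.2] yaw -7.99 F [ 0.9  0.  -2. ] w 33.9 g 61.2
-> slide [40.2  0.7  2.7] dr [-0. -0.  0.]
```

{"fn": "step_arm", "kwargs": {"motion": [{"slide": [4, 0.7, 1.5], "dr": [0, 0, 0], "jaw": 25}, {"slide": [12, 0.7, 1.5], "dr": [0, 0, 0], "jaw": 25}, {"slide": [20, 0.7, 1.5], "dr": [0, 0, 0], "jaw": 25}, {"slide": [28, 0.7, 1.5], "dr": [0, 0, 0], "jaw": 25}, {"slide": [36, 0.7, 1.5], "dr": [0, 0, 0], "jaw": 25}, {"slide": [40, 0.7, 2], "dr": [0, 0, 0], "jaw": 25}, {"slide": [40, 0.7, 2.5], "dr": [0, 0, 0], "jaw": 25}, {"slide": [40, 0.7, 2.5], "dr": [0, 0, 0], "jaw": 25}]}}

```text
clock: 25.85
position: [488.7, 17.3, 8.0]
ee_rot: [0.998, -0.069, 0.001, -0.0]
contact_force: [1.8, -0.2, -3.6]
gripper_width: 34.3
grasp_force: 61.1
```

```bash
python3 -c "
from h import *
say()"
```

```text
t 25.85 pos [488.7  17.3   8. ] yaw -7.95 F [ 1.8 -0.2 -3.6] w 34.3 g 61.1
```

{"fn": "step_arm", "kwargs": {"motion": [{"slide": [0, 0, 0.5], "dr": [0, 0, 0], "jaw": 50}, {"slide": [0, 0, 0.5], "dr": [0, 0, 0], "jaw": 55}, {"slide": [0, 0, -5], "dr": [0, 0, 0], "jaw": 55}, {"slide": [0, 0, -50], "dr": [0, 0, 0], "jaw": 55}, {"slide": [0, 0, -110], "dr": [0, 0, 0], "jaw": 55}, {"slide": [0, 0, -170], "dr": [0, 0, 0], "jaw": 55}, {"slide": [40, 0, -210], "dr": [0, 0, 0], "jaw": 55}, {"slide": [75, 0, -230], "dr": [0, 0, 0], "jaw": 55}]}}

```text
clock: 26.85
position: [563.9, 6.8, 242.1]
ee_rot: [0.998, -0.069, 0.003, -0.001]
contact_force: [0.6, 0.4, 0.4]
gripper_width: 54.8
grasp_force: 0.0
```

{"fn": "step_arm", "kwargs": {"motion": [{"slide": [0, 0, 0], "dr": [0, 0, 0], "jaw": 55}, {"slide": [0, 0, 0], "dr": [0, 0, 0], "jaw": 55}, {"slide": [0, 0, 0], "dr": [0, 0, 0], "jaw": 55}, {"slide": [0, 0, 0], "dr": [0, 0, 0], "jaw": 55}, {"slide": [0, 0, 0], "dr": [0, 0, 0], "jaw": 55}, {"slide": [0, 0, 0], "dr": [0, 0, 0], "jaw": 55}, {"slide": [0, 0, 0], "dr": [0, 0, 0], "jaw": 55}, {"slide": [0, 0, 0], "dr": [0, 0, 0], "jaw": 55}]}}

```text
clock: 27.85
position: [562.0, 6.7, 237.7]
ee_rot: [0.998, -0.069, -0.0, -0.0]
contact_force: [0.2, 0.0, -0.8]
gripper_width: 55.3
grasp_force: 0.0
```

Run:
```python
from bars import *
say(); im,s=grab('wrist','w12.png');  np.save('w12.npy',s,allow_pickle=True); dialread(im,s); bars(im,s,50,140); go(488.5,17,60,-8)
a,N=polar(im,s,(609.2,-1.4),134,30,41); print(N.mean(1)[70::2].round())
```

```text
t 27.85 pos [562.    6.7 237.7] yaw -7.97 F [ 0.2  0.  -0.8] w 55.3 g 0.0
needle cw 27.5 2 26.0 mark cw 24.0 5 183.0
blob px [ 94. 253.] c [499.9 276.5] size [153.   34.2] deg 6.8
blob px [493. 185.] c [ 518.2 -296.7] size [226.3 181.1] deg 78.7
blob px [280. 156.] c [ 5.979e+02 -4.000e-01] size [119.9 118.4] deg 24.1
blob px [16. 52.] c [816.2 330.8] size [180.7 106.6] deg -5.6
-> slide [-74.3  -0.  177.7] dr [0. 0. 0.]
[163. 154. 164. 162. 165. 161. 150. 150. 150. 163. 155. 160. 174. 172.
 170. 168. 167. 171. 171. 155. 101. 100.  97.  70.  26. 109. 177. 174.
 173. 174. 150. 172. 173. 173. 173. 173. 173. 173. 173. 174. 156. 171.
 174. 174. 174. 174. 174. 174. 174. 174. 145. 171. 175. 174. 174. 174.
 174. 174. 175. 175.]
```

Bar 1 reads 27.5° against the mark at 24°, so it is good. Regrip it and take it to the rack.

{"fn": "step_arm", "kwargs": {"motion": [{"slide": [-40, 0, 0], "dr": [0, 0, 0], "jaw": 55}, {"slide": [-74, 0, 20], "dr": [0, 0, 0], "jaw": 55}, {"slide": [-74, 0, 75], "dr": [0, 0, 0], "jaw": 55}, {"slide": [-74, 0, 130], "dr": [0, 0, 0], "jaw": 55}, {"slide": [-74, 0, 185], "dr": [0, 0, 0], "jaw": 55}, {"slide": [-74, 0, 220], "dr": [0, 0, 0], "jaw": 55}, {"slide": [-74, 0, 231], "dr": [0, 0, 0], "jaw": 55}, {"slide": [-74, 0, 231], "dr": [0, 0, 0], "jaw": 55}]}}

```text
clock: 28.9
position: [489.2, 17.0, 6.9]
ee_rot: [0.998, -0.069, 0.0, 0.0]
contact_force: [0.2, -0.9, -0.7]
gripper_width: 55.2
grasp_force: 0.0
```

{"fn": "step_arm", "kwargs": {"motion": [{"slide": [0, 0, 0], "dr": [0, 0, 0], "jaw": 30}, {"slide": [0, 0, 0], "dr": [0, 0, 0], "jaw": 25}, {"slide": [0, 0, 0], "dr": [0, 0, 0], "jaw": 25}, {"slide": [0, 0, 0], "dr": [0, 0, 0], "jaw": 25}, {"slide": [-15, 0, -0.5], "dr": [0, 0, 0], "jaw": 25}, {"slide": [-40, 0, -0.5], "dr": [0, 0, 0], "jaw": 25}, {"slide": [-65, 0, -1], "dr": [0, 0, 0], "jaw": 25}, {"slide": [-70, 0, -20], "dr": [0, 0, 0], "jaw": 25}]}}

```text
clock: 29.9
position: [414.8, 25.7, 25.8]
ee_rot: [0.998, -0.07, -0.003, 0.001]
contact_force: [-0.0, -0.7, -1.8]
gripper_width: 34.1
grasp_force: 60.0
```

Run:
```python
from bars import *
say(); go(466.3,-357.3,110,-11.3); go(466.3,-357.3,50,-11.3)
```

```text
t 29.9 pos [414.8  25.7  25.8] yaw -7.99 F [-0.  -0.7 -1.8] w 34.1 g 60.0
-> slide [103.7 372.3 -83.8] dr [0.02 0.04 0.41]
-> slide [104.1 372.1 -23.8] dr [0.02 0.04 0.41]
```

{"fn": "step_arm", "kwargs": {"motion": [{"slide": [0, 10, -50], "dr": [0, 0, 0], "jaw": 25}, {"slide": [15, 55, -85], "dr": [0, 0, 0.1], "jaw": 25}, {"slide": [30, 112, -85], "dr": [0, 0, 0.2], "jaw": 25}, {"slide": [45, 170, -85], "dr": [0, 0, 0.3], "jaw": 25}, {"slide": [60, 228, -85], "dr": [0, 0, 0.41], "jaw": 25}, {"slide": [75, 286, -85], "dr": [0, 0, 0.41], "jaw": 25}, {"slide": [90, 340, -85], "dr": [0, 0, 0.41], "jaw": 25}, {"slide": [103, 372, -85], "dr": [0, 0, 0.41], "jaw": 25}]}}

```text
clock: 30.9
position: [468.1, -357.2, 110.7]
ee_rot: [0.995, -0.099, -0.001, -0.001]
contact_force: [0.5, 1.3, -1.9]
gripper_width: 34.1
grasp_force: 60.5
```

Run:
```python
from bars import *
say(); im,s=grab('wrist','w13.png'); np.save('w13.npy',s,allow_pickle=True); go(466.3,-357.3,50,-11.3); go(466.3,-357.3,-6,-11.3)
cv2.imwrite('pics/w13.png',im)
hsv=cv2.cvtColor(im,cv2.COLOR_BGR2HSV); k=cv2.inRange(hsv,(105,120,40),(125,255,255))
for c in cv2.findContours(k,cv2.RETR_EXTERNAL,2)[0]:
    if cv2.contourArea(c)>100: print(cv2.contourArea(c),cv2.boundingRect(c))
```

```text
t 30.9 pos [ 468.1 -357.2  110.7] yaw -11.4 F [ 0.5  1.3 -1.9] w 34.1 g 60.5
-> slide [-3.8 -2.3 60.6] dr [ 0.01  0.   -0.02]
-> slide [ -3.8  -2.3 116.6] dr [ 0.01  0.   -0.02]
2219.0 (493, 328, 67, 82)
511.0 (91, 204, 49, 28)
663.5 (340, 202, 42, 31)
117.5 (345, 180, 24, 12)
940.5 (74, 149, 77, 53)
544.5 (346, 148, 45, 25)
641.5 (325, 146, 21, 54)
```

View pics/w13.png

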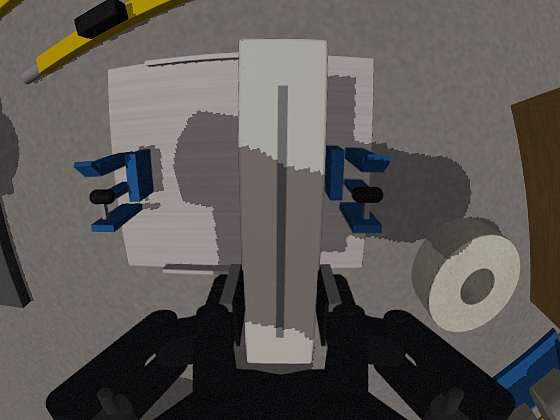

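Picture: rack corners (108,70), (373,58), (361,268), (130,265), blue clips at (112,190) and (360,190), bar in the jaws over the right half.

Run:
```python
from h import *
s=np.load('w13.npy',allow_pickle=True).item()
q=[at('wrist',p,6,s)[:2] for p in((108,70),(373,58),(361,268),(130,265))]
print(np.round(q,1),np.mean(q,0)); v=q[0]-q[1]; w=q[3]-q[2]; print([np.degrees(np.arctan2(a[1],a[0]))-90 for a in (v,w)], np.hypot(*v),np.hypot(*(q[0]-q[3])))
ro=[at('wrist',p,70,s)[:2] for p in((102,197),(368,195))]; print('rollers z70',ro,np.mean(ro,0),np.hypot(*(ro[0]-ro[1])), np.degrees(np.arctan2(*(ro[0]-ro[1])[::-1]))-90)
u=np.array([np.cos(np.radians(-11.3)),np.sin(np.radians(-11.3))]); n=np.array([-u[1],u[0]])
for p,z in(((152,150),39),((150,197),39),((326,146),39),((342,200),39)):
    d=at('wrist',p,z,s)[:2]-np.array([506.5,-324.6]); print('post corner rack xy',np.round([d@u,d@n],1))
```

```text
[[ 624.5 -228. ]
 [ 579.1 -460.3]
 [ 386.7 -421.8]
 [ 433.3 -191.1]] [ 505.92154953 -325.2949998 ]
[np.float64(-11.06093364084063), np.float64(-11.42364871559171)] 236.66483267516762 194.75026613370454
rollers z70 [array([ 518.0535082 , -229.63392352]), array([ 479.67172104, -421.91666279])] [ 498.86261462 -325.77529315] 196.0760398532064 -11.288510732824179
post corner rack xy [22.2 62. ]
post corner rack xy [-16.5  67.7]
post corner rack xy [ 22.7 -74.2]
post corner rack xy [-19.8 -88.4]
```

{"fn": "step_arm", "kwargs": {"motion": [{"slide": [-2, -1, 30], "dr": [0, 0, 0], "jaw": 25}, {"slide": [-2, -1, 60], "dr": [0, 0, 0], "jaw": 25}, {"slide": [-2, -1, 80], "dr": [0, 0, 0], "jaw": 25}, {"slide": [-2, -1, 90], "dr": [0, 0, 0], "jaw": 25}, {"slide": [-2, -1, 90], "dr": [0, 0, 0], "jaw": 25}, {"slide": [-2, -1, 90], "dr": [0, 0, 0], "jaw": 25}, {"slide": [-2, -1, 90], "dr": [0, 0, 0], "jaw": 25}, {"slide": [-2, -1, 90], "dr": [0, 0, 0], "jaw": 25}]}}

```text
clock: 31.95
position: [468.4, -354.8, 22.3]
ee_rot: [0.995, -0.098, 0.001, 0.0]
contact_force: [-0.3, -0.6, -1.7]
gripper_width: 34.2
grasp_force: 60.5
```

Run:
```python
from bars import *
say(); im,s=grab('wrist','w14.png'); go(466.3,-357.3,-6,-11.3)
```

```text
t 31.95 pos [ 468.4 -354.8   22.3] yaw -11.25 F [-0.3 -0.6 -1.7] w 34.2 g 60.5
-> slide [-1.5  2.9 28.2] dr [ 0.   -0.01  0.01]
```

{"fn": "step_arm", "kwargs": {"motion": [{"slide": [-1.5, 2.9, 15], "dr": [0, 0, 0], "jaw": 25}, {"slide": [-1.5, 2.9, 25], "dr": [0, 0, 0], "jaw": 25}, {"slide": [-1.5, 2.9, 28.5], "dr": [0, 0, 0], "jaw": 25}, {"slide": [-1.5, 2.9, 28.5], "dr": [0, 0, 0], "jaw": 25}, {"slide": [-1.5, 2.9, 28.5], "dr": [0, 0, 0], "jaw": 46}, {"slide": [-1.5, 2.9, 28.5], "dr": [0, 0, 0], "jaw": 46}, {"slide": [-1.5, 2.9, 28.5], "dr": [0, 0, 0], "jaw": 46}, {"slide": [-1.5, 2.9, 15], "dr": [0, 0, 0], "jaw": 46}]}}

```text
clock: 33.0
position: [465.2, -356.8, 5.9]
ee_rot: [0.995, -0.098, -0.001, -0.0]
contact_force: [-0.0, 0.2, 0.6]
gripper_width: 46.0
grasp_force: 0.0
```

{"fn": "step_arm", "kwargs": {"motion": [{"slide": [0, 0, -30], "dr": [0, 0, 0], "jaw": 46}, {"slide": [0, 0, -80], "dr": [0, 0, 0], "jaw": 46}, {"slide": [0, 0, -130], "dr": [0, 0, 0], "jaw": 46}, {"slide": [0, 0, -180], "dr": [0, 0, 0], "jaw": 46}, {"slide": [0, 0, -200], "dr": [0, 0, 0], "jaw": 46}, {"slide": [0, 0, -200], "dr": [0, 0, 0], "jaw": 46}, {"slide": [0, 0, -200], "dr": [0, 0, 0], "jaw": 46}, {"slide": [0, 0, -200], "dr": [0, 0, 0], "jaw": 46}]}}

```text
clock: 34.0
position: [465.3, -356.8, 205.1]
ee_rot: [0.995, -0.098, -0.001, -0.001]
contact_force: [0.5, -0.1, 0.2]
gripper_width: 45.6
grasp_force: 0.0
```

Run:
```python
from bars import *
say(); im,s=grab('wrist','w15.png'); np.save('w15.npy',s,allow_pickle=True)
for lo in (150,165,175): print(lo); bars(im,s,36,lo)
go(461.5,286,180,6.8)
```

```text
t 34.0 pos [ 465.3 -356.8  205.1] yaw -11.25 F [ 0.5 -0.1  0.2] w 45.6 g 0.0
150
blob px [437. 245.] c [ 347.6 -538.1] size [112.9  99.6] deg -78.2
blob px [331. 213.] c [ 424.3 -405.7] size [39.9 31.6] deg -11.6
blob px [234. 133.] c [ 508.4 -328.4] size [217.8 185.6] deg 78.7
165
blob px [282.  99.] c [ 554.  -375.5] size [38.8 33.2] deg -11.6
blob px [190.  89.] c [ 590.8 -283.4] size [95.7 40.7] deg 78.7
175
-> slide [-129.2 -629.8   26. ] dr [-0.01  0.02 -2.26]
```

```bash
cat > barmask.py <<'E'
from h import *
def barmask(im,s,z,roi=None,d=3,close=15):
    b=cv2.GaussianBlur(im,(3,3),0).astype(int); k=((b[...,2]-b[...,1]<=d)&(b[...,1]-b[...,0]>=2)&(b[...,1]>75)).astype(np.uint8)*255
    if roi: m=np.zeros_like(k); m[roi[1]:roi[3],roi[0]:roi[2]]=1; k*=m
    k=cv2.morphologyEx(k,cv2.MORPH_OPEN,np.ones((5,5),np.uint8)); k=cv2.morphologyEx(k,cv2.MORPH_CLOSE,np.ones((close,close),np.uint8))
    for c in cv2.findContours(k,cv2.RETR_EXTERNAL,cv2.CHAIN_APPROX_NONE)[0]:
        if cv2.contourArea(c)<700: continue
        P=np.array([at('wrist',p[0],z,s)[:2] for p in c],np.float32); (cx,cy),(w,h),a=cv2.minAreaRect(P)
        if w<h: w,h,a=h,w,a+90
        print('px',np.round(c[:,0].mean(0)),'c',np.round((cx,cy),1),np.round((w,h),1),'deg',round((a+90)%180-90,1))
E
python3 - <<'E'
from barmask import *
im=cv2.imread('pics/w15.png'); s=np.load('w15.npy',allow_pickle=True).item()
uv=wproj(np.array([[466.,-357,36],[560,-376,36],[500,-350,36],[540,-280,6]]),s).round().astype(int)
print(uv.tolist(),[im[v,u].tolist() for u,v in uv])
for d in(-1,1,3): print(d);barmask(im,s,36,d=d)
E
```

```text
[[280, 185], [280, 95], [267, 155], [202, 131]] [[51, 51, 49], [161, 168, 166], [96, 101, 109], [150, 153, 160]]
-1
1
px [282.  99.] c [ 555. -376.] [34.9 31.9] deg -11.5
3
px [282.  99.] c [ 554.5 -375.9] [35.9 34. ] deg -11.5
```

{"fn": "step_arm", "kwargs": {"motion": [{"slide": [-12, -58, 0], "dr": [0, 0, -0.3], "jaw": 55}, {"slide": [-24, -116, 0], "dr": [0, 0, -0.6], "jaw": 55}, {"slide": [-36, -174, 0], "dr": [0, 0, -0.9], "jaw": 55}, {"slide": [-48, -232, 0], "dr": [0, 0, -1.2], "jaw": 55}, {"slide": [-60, -290, 0], "dr": [0, 0, -1.5], "jaw": 55}, {"slide": [-72, -348, 0], "dr": [0, 0, -1.8], "jaw": 55}, {"slide": [-84, -406, 0], "dr": [0, 0, -2.1], "jaw": 55}, {"slide": [-96, -464, 0], "dr": [0, 0, -2.26], "jaw": 55}]}}

```text
clock: 35.05
position: [461.9, 118.4, 206.3]
ee_rot: [0.998, 0.06, -0.0, 0.0]
contact_force: [0.6, -0.1, 0.5]
gripper_width: 55.1
grasp_force: 0.0
```

```bash
python3 -c "
from h import *
say(); go(461.2,286.1,110,6.8)"
```

```text
t 35.05 pos [461.9 118.4 206.3] yaw 6.9 F [ 0.6 -0.1  0.5] w 55.1 g 0.0
-> slide [  19.5 -166.6   96.2] dr [0.   0.   0.01]
```

{"fn": "step_arm", "kwargs": {"motion": [{"slide": [7, -56, 20], "dr": [0, 0, 0], "jaw": 55}, {"slide": [14, -112, 40], "dr": [0, 0, 0], "jaw": 55}, {"slide": [19, -166, 70], "dr": [0, 0, 0], "jaw": 55}, {"slide": [19, -166, 96], "dr": [0, 0, 0], "jaw": 55}, {"slide": [19, -166, 96], "dr": [0, 0, 0], "jaw": 55}, {"slide": [19, -166, 96], "dr": [0, 0, 0], "jaw": 55}, {"slide": [19, -166, 96], "dr": [0, 0, 0], "jaw": 55}, {"slide": [19, -166, 96], "dr": [0, 0, 0], "jaw": 55}]}}

```text
clock: 36.05
position: [462.0, 283.6, 111.8]
ee_rot: [0.998, 0.059, 0.001, -0.001]
contact_force: [1.4, 0.6, -0.9]
gripper_width: 55.0
grasp_force: 0.0
```

Run:
```python
from bars import *
say(); im,s=grab('wrist','w16.png'); np.save('w16.npy',s,allow_pickle=True); bars(im,s,30,140); bars(im,s,35,140); go(461.2,286.1,-15,6.8)
```

```text
t 36.05 pos [462.  283.6 111.8] yaw 6.79 F [ 1.4  0.6 -0.9] w 55.0 g 0.0
blob px [279. 174.] c [493.1 287.9] size [161.6  36. ] deg 6.6
blob px [279. 174.] c [494.1 288. ] size [158.4  35.3] deg 6.6
-> slide [ -0.6  -2.4 126.6] dr [-0.01 -0.01 -0.  ]
```

{"fn": "step_arm", "kwargs": {"motion": [{"slide": [-0.8, -0.5, 40], "dr": [0, 0, 0], "jaw": 55}, {"slide": [-0.8, -0.5, 80], "dr": [0, 0, 0], "jaw": 55}, {"slide": [-0.8, -0.5, 115], "dr": [0, 0, 0], "jaw": 55}, {"slide": [-0.8, -0.5, 125], "dr": [0, 0, 0], "jaw": 55}, {"slide": [-0.8, -0.5, 125], "dr": [0, 0, 0], "jaw": 55}, {"slide": [-0.8, -0.5, 125], "dr": [0, 0, 0], "jaw": 25}, {"slide": [-0.8, -0.5, 125], "dr": [0, 0, 0], "jaw": 25}, {"slide": [-0.8, -0.5, 125], "dr": [0, 0, 0], "jaw": 25}]}}

```text
clock: 37.1
position: [461.7, 285.1, -12.4]
ee_rot: [0.998, 0.06, 0.001, -0.001]
contact_force: [-1.3, -0.2, 7.2]
gripper_width: 34.4
grasp_force: 62.6
```

{"fn": "step_arm", "kwargs": {"motion": [{"slide": [0, 0, 0], "dr": [0, 0, 0], "jaw": 25}, {"slide": [0, 0, -20], "dr": [0, 0, 0], "jaw": 25}, {"slide": [0, 0, -50], "dr": [0, 0, 0], "jaw": 25}, {"slide": [0, 0, -90], "dr": [0, 0, 0], "jaw": 25}, {"slide": [0, 0, -100], "dr": [0, 0, 0], "jaw": 25}, {"slide": [0, 0, -100], "dr": [0, 0, 0], "jaw": 25}, {"slide": [0, 0, -100], "dr": [0, 0, 0], "jaw": 25}, {"slide": [0, 0, -100], "dr": [0, 0, 0], "jaw": 25}]}}

```text
clock: 38.1
position: [460.0, 283.4, 84.2]
ee_rot: [0.998, 0.06, -0.001, 0.001]
contact_force: [0.4, -0.6, -1.6]
gripper_width: 35.1
grasp_force: 61.7
```

```bash
python3 -c "
from h import *
say(); go(428,25,90,-8)"
```

```text
t 38.1 pos [460.  283.4  84.2] yaw 6.82 F [ 0.4 -0.6 -1.6] w 35.1 g 61.7
-> slide [-62.5 252.8  -5.2] dr [0.02 0.02 1.85]
```

{"fn": "step_arm", "kwargs": {"motion": [{"slide": [-12, 50, 0], "dr": [0, 0, 0.4], "jaw": 25}, {"slide": [-24, 100, 0], "dr": [0, 0, 0.8], "jaw": 25}, {"slide": [-36, 150, 0], "dr": [0, 0, 1.2], "jaw": 25}, {"slide": [-49, 200, 0], "dr": [0, 0, 1.6], "jaw": 25}, {"slide": [-62, 252, 0], "dr": [0, 0, 1.85], "jaw": 25}, {"slide": [-62, 252, 20], "dr": [0, 0, 1.85], "jaw": 25}, {"slide": [-62, 252, 40], "dr": [0, 0, 1.85], "jaw": 25}, {"slide": [-62, 252, 50], "dr": [0, 0, 1.85], "jaw": 25}]}}

```text
clock: 39.1
position: [428.3, 25.9, 34.4]
ee_rot: [0.998, -0.07, -0.001, 0.001]
contact_force: [-0.3, -0.6, -1.0]
gripper_width: 34.5
grasp_force: 61.7
```

Run:
```python
from bars import *
say(); go(428,25,11,-8)
```

```text
t 39.1 pos [428.3  25.9  34.4] yaw -7.99 F [-0.3 -0.6 -1. ] w 34.5 g 61.7
-> slide [-0.1  0.9 23.4] dr [0.01 0.02 0.  ]
```

{"fn": "step_arm", "kwargs": {"motion": [{"slide": [0, 0.5, 10], "dr": [0, 0, 0], "jaw": 25}, {"slide": [0, 0.5, 20], "dr": [0, 0, 0], "jaw": 25}, {"slide": [0, 0.5, 24], "dr": [0, 0, 0], "jaw": 25}, {"slide": [0, 0.5, 24], "dr": [0, 0, 0], "jaw": 25}, {"slide": [10, 0.5, 24], "dr": [0, 0, 0], "jaw": 25}, {"slide": [20, 0.5, 24], "dr": [0, 0, 0], "jaw": 25}, {"slide": [20, 0.5, 24], "dr": [0, 0, 0], "jaw": 25}, {"slide": [20, 0.5, 24], "dr": [0, 0, 0], "jaw": 25}]}}

```text
clock: 40.1
position: [447.7, 22.7, 11.2]
ee_rot: [0.998, -0.07, -0.001, 0.0]
contact_force: [-2.6, 0.2, -3.8]
gripper_width: 34.5
grasp_force: 61.4
```

```bash
python3 -c "
from h import *
say(); go(488,16.9,8,-8)"
```

```text
t 40.1 pos [447.7  22.7  11.2] yaw -8.02 F [-2.6  0.2 -3.8] w 34.5 g 61.4
-> slide [40.7  0.1  3.1] dr [ 0.01  0.02 -0.  ]
```

{"fn": "step_arm", "kwargs": {"motion": [{"slide": [0, 0.1, 2], "dr": [0, 0, 0], "jaw": 25}, {"slide": [8, 0.1, 2], "dr": [0, 0, 0], "jaw": 25}, {"slide": [16, 0.1, 2], "dr": [0, 0, 0], "jaw": 25}, {"slide": [24, 0.1, 2], "dr": [0, 0, 0], "jaw": 25}, {"slide": [32, 0.1, 2], "dr": [0, 0, 0], "jaw": 25}, {"slide": [40.5, 0.1, 2], "dr": [0, 0, 0], "jaw": 25}, {"slide": [40.5, 0.1, 3], "dr": [0, 0, 0], "jaw": 25}, {"slide": [40.5, 0.1, 3], "dr": [0, 0, 0], "jaw": 25}]}}

```text
clock: 41.1
position: [489.7, 17.7, 8.8]
ee_rot: [0.998, -0.069, 0.001, -0.0]
contact_force: [0.5, -0.2, -4.2]
gripper_width: 35.0
grasp_force: 61.3
```

```bash
python3 -c "
from h import *
say()"
```

```text
t 41.1 pos [489.7  17.7   8.8] yaw -7.95 F [ 0.5 -0.2 -4.2] w 35.0 g 61.3
```

{"fn": "step_arm", "kwargs": {"motion": [{"slide": [0, 0, 0.5], "dr": [0, 0, 0], "jaw": 50}, {"slide": [0, 0, 0.5], "dr": [0, 0, 0], "jaw": 55}, {"slide": [0, 0, -5], "dr": [0, 0, 0], "jaw": 55}, {"slide": [0, 0, -50], "dr": [0, 0, 0], "jaw": 55}, {"slide": [0, 0, -110], "dr": [0, 0, 0], "jaw": 55}, {"slide": [0, 0, -170], "dr": [0, 0, 0], "jaw": 55}, {"slide": [40, 0, -210], "dr": [0, 0, 0], "jaw": 55}, {"slide": [75, 0, -230], "dr": [0, 0, 0], "jaw": 55}]}}

```text
clock: 42.1
position: [565.1, 7.2, 243.3]
ee_rot: [0.998, -0.069, 0.004, -0.001]
contact_force: [1.3, 0.6, -0.6]
gripper_width: 55.0
grasp_force: 0.0
```

{"fn": "step_arm", "kwargs": {"motion": [{"slide": [0, 0, 0], "dr": [0, 0, 0], "jaw": 55}, {"slide": [0, 0, 0], "dr": [0, 0, 0], "jaw": 55}, {"slide": [0, 0, 0], "dr": [0, 0, 0], "jaw": 55}, {"slide": [0, 0, 0], "dr": [0, 0, 0], "jaw": 55}, {"slide": [0, 0, 0], "dr": [0, 0, 0], "jaw": 55}, {"slide": [0, 0, 0], "dr": [0, 0, 0], "jaw": 55}, {"slide": [0, 0, 0], "dr": [0, 0, 0], "jaw": 55}, {"slide": [0, 0, 0], "dr": [0, 0, 0], "jaw": 55}]}}

```text
clock: 43.1
position: [563.2, 7.1, 238.7]
ee_rot: [0.998, -0.069, -0.0, -0.0]
contact_force: [1.7, 1.3, 0.6]
gripper_width: 55.3
grasp_force: 0.0
```

Run:
```python
from bars import *
say(); im,s=grab('wrist','w17.png');  np.save('w17.npy',s,allow_pickle=True); dialread(im,s); go(488.5,17,8,-8)
a,N=polar(im,s,(609.2,-1.4),134,30,41); print(N.mean(1)[70::2].round())
```

```text
t 43.1 pos [563.2   7.1 238.7] yaw -7.97 F [1.7 1.3 0.6] w 55.3 g 0.0
needle cw 71.0 3 27.0 mark cw 24.0 5 183.0
-> slide [-75.4   0.6 230.7] dr [0. 0. 0.]
[159. 143. 152. 150. 164. 164. 153. 150. 149. 150. 142. 150. 172. 170.
 169. 166. 168. 173. 167. 149. 100. 115. 153. 120. 107. 170. 174. 172.
 172. 173. 152. 169. 173. 172. 172. 172. 172. 173. 173. 173. 152. 171.
 175. 174. 107.  36.  33.  63. 150. 177. 146. 173. 174. 173. 173. 174.
 173. 173. 174. 174.]
```

Needle 71° (1.24 rad): bar 2 is faulty and goes to the tray.

{"fn": "step_arm", "kwargs": {"motion": [{"slide": [-40, 0.6, 0], "dr": [0, 0, 0], "jaw": 55}, {"slide": [-75, 0.6, 20], "dr": [0, 0, 0], "jaw": 55}, {"slide": [-75, 0.6, 75], "dr": [0, 0, 0], "jaw": 55}, {"slide": [-75, 0.6, 130], "dr": [0, 0, 0], "jaw": 55}, {"slide": [-75, 0.6, 185], "dr": [0, 0, 0], "jaw": 55}, {"slide": [-75, 0.6, 220], "dr": [0, 0, 0], "jaw": 55}, {"slide": [-75, 0.6, 231], "dr": [0, 0, 0], "jaw": 55}, {"slide": [-75, 0.6, 231], "dr": [0, 0, 0], "jaw": 55}]}}

```text
clock: 44.15
position: [489.3, 17.0, 7.9]
ee_rot: [0.998, -0.069, -0.0, 0.0]
contact_force: [-1.0, -0.3, -0.1]
gripper_width: 55.0
grasp_force: 0.0
```

{"fn": "step_arm", "kwargs": {"motion": [{"slide": [0, 0, 0], "dr": [0, 0, 0], "jaw": 30}, {"slide": [0, 0, 0], "dr": [0, 0, 0], "jaw": 25}, {"slide": [0, 0, 0], "dr": [0, 0, 0], "jaw": 25}, {"slide": [0, 0, 0], "dr": [0, 0, 0], "jaw": 25}, {"slide": [-15, 0, -0.5], "dr": [0, 0, 0], "jaw": 25}, {"slide": [-40, 0, -0.5], "dr": [0, 0, 0], "jaw": 25}, {"slide": [-65, 0, -1], "dr": [0, 0, 0], "jaw": 25}, {"slide": [-70, 0, -20], "dr": [0, 0, 0], "jaw": 25}]}}

```text
clock: 45.15
position: [414.8, 25.5, 26.8]
ee_rot: [0.998, -0.07, -0.003, 0.001]
contact_force: [-0.2, -0.7, -1.9]
gripper_width: 34.2
grasp_force: 60.5
```

Run:
```python
from bars import *
say(); go(420,220,100,-45);go(661,297.4,100,-85.6)
```

```text
t 45.15 pos [414.8  25.5  26.8] yaw -8.0 F [-0.2 -0.7 -1.9] w 34.2 g 60.5
-> slide [ -22.3 -193.1  -73.7] dr [0.03 0.04 4.62]
-> slide [ 205.6 -303.3  -75.4] dr [0.05 0.02 9.7 ]
```

{"fn": "step_arm", "kwargs": {"motion": [{"slide": [0, 0, -50], "dr": [0, 0, 0], "jaw": 25}, {"slide": [-5, -45, -80], "dr": [0, 0, 0], "jaw": 25}, {"slide": [-10, -100, -80], "dr": [0, 0, 0.8], "jaw": 25}, {"slide": [-15, -150, -80], "dr": [0, 0, 2.0], "jaw": 25}, {"slide": [-20, -195, -80], "dr": [0, 0, 3.2], "jaw": 25}, {"slide": [20, -230, -80], "dr": [0, 0, 4.4], "jaw": 25}, {"slide": [65, -250, -80], "dr": [0, 0, 5.6], "jaw": 25}, {"slide": [110, -270, -80], "dr": [0, 0, 6.8], "jaw": 25}]}}

```text
clock: 46.15
position: [565.1, 279.0, 106.8]
ee_rot: [0.854, -0.52, -0.001, 0.001]
contact_force: [1.0, 0.3, -1.4]
gripper_width: 34.6
grasp_force: 60.5
```

Run:
```python
from bars import *
say(); go(661,297.4,70,-85.6)
```

```text
t 46.15 pos [565.1 279.  106.8] yaw -62.65 F [ 1.   0.3 -1.4] w 34.6 g 60.5
-> slide [ 27.8 -93.8  36.5] dr [ 0.02 -0.    2.87]
```

{"fn": "step_arm", "kwargs": {"motion": [{"slide": [9, -31, 0], "dr": [0, 0, 1], "jaw": 25}, {"slide": [18, -62, 10], "dr": [0, 0, 2], "jaw": 25}, {"slide": [28, -94, 36], "dr": [0, 0, 2.87], "jaw": 25}, {"slide": [28, -94, 60], "dr": [0, 0, 2.87], "jaw": 25}, {"slide": [28, -94, 70], "dr": [0, 0, 2.87], "jaw": 25}, {"slide": [28, -94, 70], "dr": [0, 0, 2.87], "jaw": 25}, {"slide": [28, -94, 70], "dr": [0, 0, 2.87], "jaw": 25}, {"slide": [28, -94, 70], "dr": [0, 0, 2.87], "jaw": 25}]}}

```text
clock: 47.15
position: [662.5, 298.1, 39.4]
ee_rot: [0.735, -0.678, 0.0, -0.001]
contact_force: [0.3, -1.0, -1.1]
gripper_width: 34.7
grasp_force: 60.6
```

Run:
```python
from bars import *
say(); go(661,297.4,-8,-85.6)
```

```text
t 47.15 pos [662.5 298.1  39.4] yaw -85.31 F [ 0.3 -1.  -1.1] w 34.7 g 60.6
-> slide [ 0.6  1.7 47.4] dr [-0.02  0.01  0.04]
```

{"fn": "step_arm", "kwargs": {"motion": [{"slide": [0.6, 1.7, 25], "dr": [0, 0, 0], "jaw": 25}, {"slide": [0.6, 1.7, 42], "dr": [0, 0, 0], "jaw": 25}, {"slide": [0.6, 1.7, 47.5], "dr": [0, 0, 0], "jaw": 25}, {"slide": [0.6, 1.7, 47.5], "dr": [0, 0, 0], "jaw": 25}, {"slide": [0.6, 1.7, 47.5], "dr": [0, 0, 0], "jaw": 50}, {"slide": [0.6, 1.7, 47.5], "dr": [0, 0, 0], "jaw": 52}, {"slide": [0.6, 1.7, 40], "dr": [0, 0, 0], "jaw": 52}, {"slide": [0.6, 1.7, 10], "dr": [0, 0, 0], "jaw": 52}]}}

```text
clock: 48.15
position: [659.2, 295.9, 25.8]
ee_rot: [0.735, -0.678, -0.001, 0.002]
contact_force: [0.4, -0.3, 1.0]
gripper_width: 52.0
grasp_force: 0.0
```

{"fn": "step_arm", "kwargs": {"motion": [{"slide": [0, 0, -60], "dr": [0, 0, 0], "jaw": 52}, {"slide": [0, 0, -120], "dr": [0, 0, 0], "jaw": 52}, {"slide": [0, 0, -180], "dr": [0, 0, 0], "jaw": 52}, {"slide": [0, 0, -200], "dr": [0, 0, -1], "jaw": 52}, {"slide": [0, 0, -200], "dr": [0, 0, -2], "jaw": 52}, {"slide": [0, 0, -200], "dr": [0, 0, -3], "jaw": 52}, {"slide": [0, 0, -200], "dr": [0, 0, -4], "jaw": 52}, {"slide": [0, 0, -200], "dr": [0, 0, -5], "jaw": 52}]}}

```text
clock: 49.15
position: [660.6, 296.7, 228.0]
ee_rot: [0.924, -0.383, 0.0, -0.0]
contact_force: [0.1, -0.4, -0.2]
gripper_width: 52.0
grasp_force: 0.0
```

Run:
```python
from bars import *
say(); im,s=grab('wrist','w18.png'); np.save('w18.npy',s,allow_pickle=True); bars(im,s,39,140)
t=grab('top','t18.png')[0]
rect(t,'top',None,'master',(0,0,130),(180,50,255),(236,185,258,258),34,close=3)
for n,roi,z in(('tray bar',(165,150,240,205),39),('rack bar',(340,175,420,245),36)):
    try: rect(t,'top',None,n,(0,0,200),(180,40,255),roi,z,close=5)
    except ValueError: print(n,'none')
rect(t,'top',None,'ret',(20,120,100),(32,255,255),(300,130,410,190),14,close=21)
```

```text
t 49.15 pos [660.6 296.7 228. ] yaw -45.07 F [ 0.1 -0.4 -0.2] w 52.0 g 0.0
blob px [284. 181.] c [660.  292.1] size [104.8  35.2] deg -85.3
blob px [118. 141.] c [845.7 403.3] size [190.5 136.3] deg 17.2
blob px [522.  43.] c [573.7 -81.9] size [125.7 116.4] deg -15.9
master [499.8 122.2] [147.  37.] deg -2.9
tray bar [661.5 296.8] [96. 34.] deg -85.6
rack bar [ 502.8 -318.2] [229. 189.] deg 78.8
ret [ 779.8 -124.1] [74. 56.] deg 86.0
```

Run:
```python
from h import *
go(667.3,-243.4,228,-84.3); go(667.3,-243.4,150,-84.3)
```

```text
-> slide [388.9 374.9  -0. ] dr [-0.   -0.    4.87]
-> slide [388.9 374.9  78. ] dr [-0.   -0.    4.87]
```

{"fn": "step_arm", "kwargs": {"motion": [{"slide": [43, 42, 0], "dr": [0, 0, 0.6], "jaw": 45}, {"slide": [86, 83, 0], "dr": [0, 0, 1.2], "jaw": 45}, {"slide": [129, 125, 0], "dr": [0, 0, 1.8], "jaw": 45}, {"slide": [173, 167, 0], "dr": [0, 0, 2.4], "jaw": 45}, {"slide": [216, 208, 0], "dr": [0, 0, 3], "jaw": 45}, {"slide": [259, 250, 0], "dr": [0, 0, 3.6], "jaw": 45}, {"slide": [302, 291, 0], "dr": [0, 0, 4.2], "jaw": 45}, {"slide": [345, 333, 0], "dr": [0, 0, 4.87], "jaw": 45}]}}

```text
clock: 50.25
position: [666.2, -184.6, 228.2]
ee_rot: [0.74, -0.673, 0.0, -0.0]
contact_force: [1.3, 1.1, 0.2]
gripper_width: 44.8
grasp_force: 0.0
```

Run:
```python
from h import *
say(); go(667.3,-243.4,150,-84.3)
```

```text
t 50.25 pos [ 666.2 -184.6  228.2] yaw -84.61 F [1.3 1.1 0.2] w 44.8 g 0.0
-> slide [58.6  4.5 78.2] dr [-0.01 -0.   -0.04]
```

{"fn": "step_arm", "kwargs": {"motion": [{"slide": [30, 2, 20], "dr": [0, 0, 0], "jaw": 45}, {"slide": [58, 4, 50], "dr": [0, 0, 0], "jaw": 45}, {"slide": [58, 4, 78], "dr": [0, 0, 0], "jaw": 45}, {"slide": [58, 4, 78], "dr": [0, 0, 0], "jaw": 45}, {"slide": [58, 4, 78], "dr": [0, 0, 0], "jaw": 45}, {"slide": [58, 4, 78], "dr": [0, 0, 0], "jaw": 45}, {"slide": [58, 4, 78], "dr": [0, 0, 0], "jaw": 45}, {"slide": [58, 4, 78], "dr": [0, 0, 0], "jaw": 45}]}}

```text
clock: 51.25
position: [668.3, -240.5, 150.4]
ee_rot: [0.742, -0.671, 0.0, -0.0]
contact_force: [0.2, -0.2, 0.9]
gripper_width: 44.9
grasp_force: 0.0
```

```bash
cat > ret.py <<'E'
from h import *
def ret(im,s,z=18,zh=41):
    hsv=cv2.cvtColor(im,cv2.COLOR_BGR2HSV); k=cv2.inRange(hsv,(20,120,60),(35,255,255))
    P=[]
    for c in cv2.findContours(k,cv2.RETR_EXTERNAL,cv2.CHAIN_APPROX_NONE)[0]:
        if cv2.contourArea(c)<150: continue
        Q=np.array([at('wrist',p[0],z,s)[:2] for p in c],np.float32); r=cv2.minAreaRect(Q); print('yellow',c[:,0].mean(0).round(),np.round(r[0],1),np.round(r[1],1))
        if min(r[1])<30: P.append(Q)
    if not P: return
    (cx,cy),(w,h),a=cv2.minAreaRect(np.vstack(P))
    if w<h: w,h,a=h,w,a+90
    print('retainer',np.round((cx,cy),1),np.round((w,h),1),'deg',round((a+90)%180-90,1))
E
python3 - <<'E'
from ret import *
say(); im,s=grab('wrist','w19.png'); np.save('w19.npy',s,allow_pickle=True); ret(im,s)
E
```

```text
t 51.25 pos [ 668.3 -240.5  150.4] yaw -84.27 F [ 0.2 -0.2  0.9] w 44.9 g 0.0
yellow [157. 281.] [ 795.9 -119.7] [94.  95.6]
yellow [280. 248.] [ 661.3 -183.7] [17.9 59. ]
yellow [281. 138.] [ 672.7 -295.9] [18.1 67.5]
retainer [ 667.2 -241.9] [176.   18.1] deg -84.3
```

{"fn": "step_arm", "kwargs": {"motion": [{"slide": [1.4, -1.2, 45], "dr": [0, 0, 0], "jaw": 45}, {"slide": [1.4, -1.2, 90], "dr": [0, 0, 0], "jaw": 45}, {"slide": [1.4, -1.2, 135], "dr": [0, 0, 0], "jaw": 45}, {"slide": [1.4, -1.2, 155], "dr": [0, 0, 0], "jaw": 45}, {"slide": [1.4, -1.2, 162], "dr": [0, 0, 0], "jaw": 45}, {"slide": [1.4, -1.2, 162], "dr": [0, 0, 0], "jaw": 45}, {"slide": [1.4, -1.2, 162], "dr": [0, 0, 0], "jaw": 45}, {"slide": [1.4, -1.2, 162], "dr": [0, 0, 0], "jaw": 45}]}}

```text
clock: 52.3
position: [670.3, -242.2, -10.7]
ee_rot: [0.741, -0.671, 0.001, -0.001]
contact_force: [0.1, -0.8, -0.4]
gripper_width: 45.1
grasp_force: 0.0
```

```bash
python3 -c "
from h import *
say(); go(667.2,-242,-12,-84.3)"
```

```text
t 52.3 pos [ 670.3 -242.2  -10.7] yaw -84.28 F [ 0.1 -0.8 -0.4] w 45.1 g 0.0
-> slide [-0.5  3.   1.3] dr [-0.02 -0.    0.  ]
```

{"fn": "step_arm", "kwargs": {"motion": [{"slide": [0, 0, 0], "dr": [0, 0, 0], "jaw": 25}, {"slide": [0, 0, 0], "dr": [0, 0, 0], "jaw": 8}, {"slide": [0, 0, 0], "dr": [0, 0, 0], "jaw": 8}, {"slide": [0, 0, 0], "dr": [0, 0, 0], "jaw": 8}, {"slide": [0, 0, 0], "dr": [0, 0, 0], "jaw": 8}, {"slide": [0, 0, 0], "dr": [0, 0, 0], "jaw": 8}, {"slide": [0, 0, 0], "dr": [0, 0, 0], "jaw": 8}, {"slide": [0, 0, 0], "dr": [0, 0, 0], "jaw": 8}]}}

```text
clock: 53.3
position: [669.6, -242.1, -11.7]
ee_rot: [0.742, -0.671, 0.0, -0.0]
contact_force: [-1.2, 0.7, 5.7]
gripper_width: 16.6
grasp_force: 59.3
```

```bash
python3 -c "
from h import *
say()"
```

```text
t 53.3 pos [ 669.6 -242.1  -11.7] yaw -84.28 F [-1.2  0.7  5.7] w 16.6 g 59.3
```

{"fn": "step_arm", "kwargs": {"motion": [{"slide": [0, 0, -20], "dr": [0, 0, 0], "jaw": 8}, {"slide": [0, 0, -60], "dr": [0, 0, 0], "jaw": 8}, {"slide": [0, 0, -110], "dr": [0, 0, 0], "jaw": 8}, {"slide": [0, 0, -150], "dr": [0, 0, 0], "jaw": 8}, {"slide": [0, 0, -160], "dr": [0, 0, 0], "jaw": 8}, {"slide": [0, 0, -160], "dr": [0, 0, 0], "jaw": 8}, {"slide": [0, 0, -160], "dr": [0, 0, 0], "jaw": 8}, {"slide": [0, 0, -160], "dr": [0, 0, 0], "jaw": 8}]}}

```text
clock: 54.3
position: [668.5, -241.8, 145.5]
ee_rot: [0.741, -0.671, -0.002, 0.001]
contact_force: [-0.2, 0.4, -2.9]
gripper_width: 17.0
grasp_force: 58.8
```

```bash
python3 -c "
from h import *
say(); go(506.2,-325,148,-101.3)"
```

```text
t 54.3 pos [ 668.5 -241.8  145.5] yaw -84.3 F [-0.2  0.4 -2.9] w 17.0 g 58.8
-> slide [ 66.6 169.7  -2. ] dr [0.03 0.   2.13]
```

{"fn": "step_arm", "kwargs": {"motion": [{"slide": [15, 40, 0], "dr": [0, 0, 0.5], "jaw": 8}, {"slide": [30, 80, 0], "dr": [0, 0, 1], "jaw": 8}, {"slide": [48, 125, 0], "dr": [0, 0, 1.6], "jaw": 8}, {"slide": [66.6, 169.7, 0], "dr": [0, 0, 2.13], "jaw": 8}, {"slide": [66.6, 169.7, 0], "dr": [0, 0, 2.13], "jaw": 8}, {"slide": [66.6, 169.7, 0], "dr": [0, 0, 2.13], "jaw": 8}, {"slide": [66.6, 169.7, 0], "dr": [0, 0, 2.13], "jaw": 8}, {"slide": [66.6, 169.7, 0], "dr": [0, 0, 2.13], "jaw": 8}]}}

```text
clock: 55.3
position: [508.0, -324.6, 147.3]
ee_rot: [-0.634, 0.773, 0.0, -0.0]
contact_force: [0.4, 0.5, -1.1]
gripper_width: 16.5
grasp_force: 59.0
```

Run:
```python
from ret import *
from barmask import barmask
say(); im,s=grab('wrist','w20.png'); np.save('w20.npy',s,allow_pickle=True); p=s['position'][2]
ret(im,s,z=p+11.7+18); barmask(im,s,36,d=1); barmask(im,s,36,d=3)
go(506.2,-325,70,-101.3); go(506.2,-325,50,-101.3)
hsv=cv2.cvtColor(im,cv2.COLOR_BGR2HSV); k=cv2.inRange(hsv,(105,120,40),(125,255,255))
for c in cv2.findContours(k,cv2.RETR_EXTERNAL,2)[0]:
    if cv2.contourArea(c)>100: print(cv2.contourArea(c),cv2.boundingRect(c))
```

```text
t 55.3 pos [ 508.  -324.6  147.3] yaw -101.25 F [ 0.4  0.5 -1.1] w 16.5 g 59.0
yellow [101. 350.] [ 637.  -290.1] [51.1 15.1]
yellow [280. 355.] [ 517.7 -271. ] [29.3 17.5]
yellow [280. 169.] [ 496.6 -377.2] [69.3 17.9]
retainer [ 541.9 -306. ] [222.3 113.6] deg 38.0
px [342. 162.] c [ 446.  -350.9] [52.9 28.2] deg -10.0
px [343. 160.] c [ 445.7 -352.2] [54.9 32.7] deg -9.4
-> slide [ 0.6  1.5 77.4] dr [0. 0. 0.]
-> slide [ 0.6  1.5 97.4] dr [0. 0. 0.]
216.5 (250, 71, 14, 24)
281.0 (314, 70, 15, 28)
```

Run:
```python
from h import *
s=np.load('w20.npy',allow_pickle=True).item()
u=np.array([np.cos(np.radians(-11.3)),np.sin(np.radians(-11.3))]); n=np.array([-u[1],u[0]]); O=np.array([506.2,-325.])
im=cv2.imread('pics/w20.png'); hsv=cv2.cvtColor(im,cv2.COLOR_BGR2HSV); k=cv2.inRange(hsv,(105,120,40),(125,255,255))
for c in cv2.findContours(k,cv2.RETR_EXTERNAL,cv2.CHAIN_APPROX_NONE)[0]:
    if 100<cv2.contourArea(c)<400:
        for z in (80,39):
            Q=np.array([at('wrist',p[0],z,s)[:2]-O for p in c]); X=Q@u; Y=Q@n; print(cv2.boundingRect(c),z,'rack x',X.min().round(1),X.max().round(1),'y',Y.min().round(1),Y.max().round(1))
# same for w13
s=np.load('w13.npy',allow_pickle=True).item(); im=cv2.imread('pics/w13.png'); hsv=cv2.cvtColor(im,cv2.COLOR_BGR2HSV); k=cv2.inRange(hsv,(105,120,40),(125,255,255))
for c in cv2.findContours(k,cv2.RETR_EXTERNAL,cv2.CHAIN_APPROX_NONE)[0]:
    if 300<cv2.contourArea(c)<1500:
        z=80
        Q=np.array([at('wrist',p[0],z,s)[:2]-O for p in c]); X=Q@u; Y=Q@n; print(cv2.boundingRect(c),z,'rack x',X.min().round(1),X.max().round(1),'y',Y.min().round(1),Y.max().round(1))
```

```text
(250, 71, 14, 24) 80 rack x 13.1 22.5 y -110.4 -93.1
(250, 71, 14, 24) 39 rack x 15.2 26.2 y -115.4 -95.2
(314, 70, 15, 28) 80 rack x -34.1 -23.7 y -111.7 -91.2
(314, 70, 15, 28) 39 rack x -40.1 -28.0 y -116.9 -92.9
(91, 204, 49, 28) 80 rack x -30.0 -9.0 y 58.5 103.4
(340, 202, 42, 31) 80 rack x -30.0 -8.4 y -109.9 -79.4
(74, 149, 77, 53) 80 rack x -7.0 28.9 y 46.5 110.6
(346, 148, 45, 25) 80 rack x 12.3 27.7 y -111.9 -81.9
(325, 146, 21, 54) 80 rack x -6.4 28.5 y -81.2 -68.6
```

{"fn": "step_arm", "kwargs": {"motion": [{"slide": [0.6, 1.5, 25], "dr": [0, 0, 0], "jaw": 8}, {"slide": [0.6, 1.5, 50], "dr": [0, 0, 0], "jaw": 8}, {"slide": [0.6, 1.5, 75], "dr": [0, 0, 0], "jaw": 8}, {"slide": [0.6, 1.5, 90], "dr": [0, 0, 0], "jaw": 8}, {"slide": [0.6, 1.5, 95], "dr": [0, 0, 0], "jaw": 8}, {"slide": [0.6, 1.5, 95], "dr": [0, 0, 0], "jaw": 8}, {"slide": [0.6, 1.5, 95], "dr": [0, 0, 0], "jaw": 8}, {"slide": [0.6, 1.5, 95], "dr": [0, 0, 0], "jaw": 8}]}}

```text
clock: 56.35
position: [506.0, -325.7, 53.6]
ee_rot: [-0.634, 0.773, -0.001, 0.0]
contact_force: [-0.4, -0.1, -1.8]
gripper_width: 16.4
grasp_force: 59.1
```

```bash
python3 -c "
from h import *
say(); go(506.2,-325,50,-101.3); go(506.2,-325,40,-101.3)"
```

```text
t 56.35 pos [ 506.  -325.7   53.6] yaw -101.32 F [-0.4 -0.1 -1.8] w 16.4 g 59.1
-> slide [-0.7 -0.   3.6] dr [-0.01 -0.   -0.  ]
-> slide [-0.7 -0.  13.6] dr [-0.01 -0.   -0.  ]
```

{"fn": "step_arm", "kwargs": {"motion": [{"slide": [-0.5, 0, 3], "dr": [0, 0, 0], "jaw": 8}, {"slide": [-0.5, 0, 5], "dr": [0, 0, 0], "jaw": 8}, {"slide": [-0.5, 0, 7], "dr": [0, 0, 0], "jaw": 8}, {"slide": [-0.5, 0, 8], "dr": [0, 0, 0], "jaw": 8}, {"slide": [-0.5, 0, 8], "dr": [0, 0, 0], "jaw": 8}, {"slide": [-0.5, 0, 8], "dr": [0, 0, 0], "jaw": 8}, {"slide": [-0.5, 0, 8], "dr": [0, 0, 0], "jaw": 8}, {"slide": [-0.5, 0, 8], "dr": [0, 0, 0], "jaw": 8}]}}

```text
clock: 57.35
position: [508.0, -325.8, 46.3]
ee_rot: [-0.634, 0.773, -0.003, 0.001]
contact_force: [3.9, -0.4, 4.8]
gripper_width: 16.5
grasp_force: 60.0
```

```bash
python3 -c "
from h import *
say()"
```

```text
t 57.35 pos [ 508.  -325.8   46.3] yaw -101.28 F [ 3.9 -0.4  4.8] w 16.5 g 60.0
```

{"fn": "step_arm", "kwargs": {"motion": [{"slide": [0, 0, 2], "dr": [0, 0, 0], "jaw": 8}, {"slide": [0, 0, 3.5], "dr": [0, 0, 0], "jaw": 8}, {"slide": [0, 0, 5], "dr": [0, 0, 0], "jaw": 8}, {"slide": [0, 0, 6], "dr": [0, 0, 0], "jaw": 8}, {"slide": [0, 0, 6], "dr": [0, 0, 0], "jaw": 8}, {"slide": [0, 0, 6], "dr": [0, 0, 0], "jaw": 8}, {"slide": [0, 0, 6], "dr": [0, 0, 0], "jaw": 8}, {"slide": [0, 0, 6], "dr": [0, 0, 0], "jaw": 8}]}}

```text
clock: 58.35
position: [508.1, -326.2, 42.8]
ee_rot: [-0.635, 0.773, -0.003, 0.001]
contact_force: [0.6, 1.5, 17.0]
gripper_width: 16.6
grasp_force: 61.6
```

```bash
python3 -c "
from h import *
say()"
```

```text
t 58.35 pos [ 508.1 -326.2   42.8] yaw -101.23 F [ 0.6  1.5 17. ] w 16.6 g 61.6
```

{"fn": "step_arm", "kwargs": {"motion": [{"slide": [0, 0, 1], "dr": [0, 0, 0], "jaw": 8}, {"slide": [0, 0, 2], "dr": [0, 0, 0], "jaw": 8}, {"slide": [0, 0, 3], "dr": [0, 0, 0], "jaw": 8}, {"slide": [0, 0, 4], "dr": [0, 0, 0], "jaw": 8}, {"slide": [0, 0, 5], "dr": [0, 0, 0], "jaw": 8}, {"slide": [0, 0, 5], "dr": [0, 0, 0], "jaw": 8}, {"slide": [0, 0, 5], "dr": [0, 0, 0], "jaw": 8}, {"slide": [0, 0, 5], "dr": [0, 0, 0], "jaw": 8}]}}

```text
clock: 59.35
position: [508.1, -326.3, 36.5]
ee_rot: [-0.634, 0.773, -0.003, 0.001]
contact_force: [1.8, 0.1, 11.1]
gripper_width: 16.7
grasp_force: 60.8
```

```bash
python3 -c "
from h import *
say()"
```

```text
t 59.35 pos [ 508.1 -326.3   36.5] yaw -101.25 F [ 1.8  0.1 11.1] w 16.7 g 60.8
```

Past the peak (force falling). Continue gently.

{"fn": "step_arm", "kwargs": {"motion": [{"slide": [0, 0, 1], "dr": [0, 0, 0], "jaw": 8}, {"slide": [0, 0, 2], "dr": [0, 0, 0], "jaw": 8}, {"slide": [0, 0, 3], "dr": [0, 0, 0], "jaw": 8}, {"slide": [0, 0, 4], "dr": [0, 0, 0], "jaw": 8}, {"slide": [0, 0, 5], "dr": [0, 0, 0], "jaw": 8}, {"slide": [0, 0, 5], "dr": [0, 0, 0], "jaw": 8}, {"slide": [0, 0, 5], "dr": [0, 0, 0], "jaw": 8}, {"slide": [0, 0, 5], "dr": [0, 0, 0], "jaw": 8}]}}

```text
clock: 60.35
position: [507.2, -324.9, 27.3]
ee_rot: [-0.634, 0.773, -0.001, 0.001]
contact_force: [7.6, -1.9, -5.2]
gripper_width: 17.1
grasp_force: 58.7
```

```bash
python3 -c "
from h import *
say()"
```

```text
t 60.35 pos [ 507.2 -324.9   27.3] yaw -101.34 F [ 7.6 -1.9 -5.2] w 17.1 g 58.7
```

{"fn": "step_arm", "kwargs": {"motion": [{"slide": [0, 0, 1], "dr": [0, 0, 0], "jaw": 8}, {"slide": [0, 0, 1], "dr": [0, 0, 0], "jaw": 8}, {"slide": [0, 0, 1], "dr": [0, 0, 0], "jaw": 30}, {"slide": [0, 0, 1], "dr": [0, 0, 0], "jaw": 40}, {"slide": [0, 0, 1], "dr": [0, 0, 0], "jaw": 40}, {"slide": [0, 0, -10], "dr": [0, 0, 0], "jaw": 40}, {"slide": [0, 0, -50], "dr": [0, 0, 0], "jaw": 40}, {"slide": [0, 0, -100], "dr": [0, 0, 0], "jaw": 40}]}}

```text
clock: 61.35
position: [504.8, -324.7, 129.6]
ee_rot: [-0.634, 0.773, 0.001, -0.001]
contact_force: [0.2, 0.3, 0.4]
gripper_width: 39.7
grasp_force: 0.0
```

{"fn": "step_arm", "kwargs": {"motion": [{"slide": [-20, 0, -50], "dr": [0, 0, 0], "jaw": 40}, {"slide": [-40, 0, -80], "dr": [0, 0, 0], "jaw": 40}, {"slide": [-40, 0, -80], "dr": [0, 0, 0], "jaw": 40}, {"slide": [-40, 0, -80], "dr": [0, 0, 0], "jaw": 40}, {"slide": [-40, 0, -80], "dr": [0, 0, 0], "jaw": 40}, {"slide": [-40, 0, -80], "dr": [0, 0, 0], "jaw": 40}, {"slide": [-40, 0, -80], "dr": [0, 0, 0], "jaw": 40}, {"slide": [-40, 0, -80], "dr": [0, 0, 0], "jaw": 40}]}}

```text
clock: 62.35
position: [513.4, -285.9, 208.4]
ee_rot: [-0.634, 0.773, 0.0, -0.0]
contact_force: [-0.7, -0.4, 0.0]
gripper_width: 39.9
grasp_force: 0.0
```

Run:
```python
from ret import *
from barmask import barmask
say(); im,s=grab('wrist','w21.png'); np.save('w21.npy',s,allow_pickle=True)
ret(im,s,z=57); barmask(im,s,36,d=3)
# width scale test at other heights for retainer length
for z in (57,67,77): print(z); ret(im,s,z=z)
t=grab('top','t21.png')[0]
rect(t,'top',None,'master',(0,0,130),(180,50,255),(232,185,262,258),34,close=9)
rect(t,'top',None,'mat',(3,90,60),(20,255,255),(230,185,262,258),4,close=15)
rect(t,'top',None,'tray bar',(0,0,170),(180,40,255),(172,150,235,205),39,close=9)
```

```text
t 62.35 pos [ 513.4 -285.9  208.4] yaw -101.34 F [-0.7 -0.4  0. ] w 39.9 g 0.0
yellow [115. 314.] [ 767.9 -167.6] [106.8  56.1]
yellow [279. 206.] [ 517.5 -268.3] [62.4 18.2]
yellow [279.  99.] [ 496.  -377.4] [68.2 17.5]
retainer [ 506.7 -324.3] [176.5  18.2] deg 78.9
57
yellow [115. 314.] [ 767.9 -167.6] [106.8  56.1]
yellow [279. 206.] [ 517.5 -268.3] [62.4 18.2]
yellow [279.  99.] [ 496.  -377.4] [68.2 17.5]
retainer [ 506.7 -324.3] [176.5  18.2] deg 78.9
67
yellow [115. 314.] [ 759.5 -173.7] [103.5  54.4]
yellow [279. 206.] [ 516.9 -271.3] [60.4 17.6]
yellow [279.  99.] [ 496. -377.] [66.1 17. ]
retainer [ 506.4 -325.6] [171.   17.6] deg 78.9
77
yellow [115. 314.] [ 751.2 -179.8] [100.2  52.7]
yellow [279. 206.] [ 516.3 -274.3] [58.5 17.1]
yellow [279.  99.] [ 496.1 -376.6] [64.  16.5]
retainer [ 506.1 -326.9] [165.6  17. ] deg 78.9
master [495.6 116.5] [246.  99.] deg -3.5
mat [495.1 121.6] [185.  65.] deg -2.8
tray bar [663.6 264.8] [160.  35.] deg -85.3
```

Run:
```python
from h import *
t=cv2.imread('pics/t21.png')
for v in(110,120,130,140): rect(t,'top',None,'master%d'%v,(0,0,v),(180,55,255),(240,190,257,253),34,close=3)
```

```text
master110 [493.2 120.8] [160.  34.] deg -2.9
master120 [493.2 120.8] [160.  34.] deg -2.9
master130 [493.2 120.9] [160.  34.] deg -2.9
master140 [493.3 122.8] [160.  30.] deg -3.1
```

```bash
python3 -c "
from bench import arm
print(arm.job_done())"
```

```text
the job is handed in; nothing more can be done
None
```

The job is handed in. The knob is zeroed on the master and the master is back flat on its mat. There were two guide bars: the left one read zero and lies on the rack with the retainer snapped home across it, and the other read clearly high (1.24 rad) and lies flat in the tray.

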